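# Put the brass liners and handle scales away in the tin and close its lid

### The job

Put the handle stock away: lay every brass liner from the surface plate and both thin timber scales from the bench flat in the open tin, then lower the tin's lid gently until it is fully shut. The liners are too thin to be picked off the plate, so slide each one out over the plate's edge and take it by the overhanging end, never lifting it off the middle of the face. Leave the thick timber block and the pencil where they lie.

Things in the scene. Friction and masses are not known exactly. Their poses are not given: they have to be found in the camera images.
- surface_plate: Surface plate: solid dark iron block with a flat, smooth grey steel face, 160 mm (its x) by 190 mm (its y), 45 mm high, fixed to the bench. Origin: centre of its underside. Its -x edge looks roughly toward the robot. The liners slide on it far more easily than fingertips slide on them.
- liner_1: Brass liner, a thin flat plate 120 mm (its x) by 36 mm (its y), 2.5 mm thick, 90 g, with three small holes. Origin: centre of its underside. It lies on the surface plate, long side roughly along the plate's x; two or three liners lie side by side 50 mm apart.
- liner_2: Brass liner, a thin flat plate 120 mm (its x) by 36 mm (its y), 2.5 mm thick, 90 g, with three small holes. Origin: centre of its underside. It lies on the surface plate, long side roughly along the plate's x; two or three liners lie side by side 50 mm apart.
- liner_3: Brass liner, a thin flat plate 120 mm (its x) by 36 mm (its y), 2.5 mm thick, 90 g, with three small holes. Origin: centre of its underside. It lies on the surface plate, long side roughly along the plate's x; two or three liners lie side by side 50 mm apart.
- scale_a: Timber handle scale, a thin flat dark red-brown slat 36 mm (its x) by 120 mm (its y), 10 mm thick, 35 g. Origin: centre of its underside. It lies flat on the bench.
- scale_b: Timber handle scale, a thin flat dark red-brown slat 36 mm (its x) by 120 mm (its y), 10 mm thick, 35 g. Origin: centre of its underside. It lies flat on the bench.
- tin: Green sheet-metal box with a hinged lid, fixed to the bench. Origin: centre of its underside. Inside it measures 96 mm (its x) by 146 mm (its y); walls 2 mm thick, rims 57 mm above the bench, floor 2 mm. The hinge runs along the box's y at x = +53 mm, z = 64 mm, on the side away from the robot.
- tin_lid (a joint): Angle of the tin's lid, rad: 0 shut, 1.57 standing upright, 1.83 fully open. The lid is a tray 104 mm from hinge side to front edge, 154 mm wide, 14 mm deep (hollow toward the box), 50 g. The hinge is stiff and damped: the lid stays where it is left above about 0.75 rad and below that sinks shut slowly.
- lid_rim (a point): Middle of the lid's front edge, on its outer face; 106 mm from the hinge line. When shut it lies at x = -52 mm, z = 72 mm in the tin's frame.
- thick_block: Thick pale timber block 45 x 140 x 35 mm; not to be moved. Origin: centre of its underside.
- marking_pencil: Red pencil 171 mm long; not to be moved. Origin: underside, centre of its length.

How it is judged (in metres and radians):
On the way, in this order (a step that is already met when the one before it is completed fails the run):
1. every liner and scale that is there lies in the tin (x of liner_1 in the frame of tin between -0.045 and 0.045 m and y of liner_1 in the frame of tin between -0.04 and 0.04 m and z of each of liner_1, liner_2, liner_3, scale_a, scale_b in the frame of tin below 0.045 m and (angle between liner_1's own z axis and vertical below 0.75 rad or angle between liner_1's own z axis and vertical above 2.39 rad) and x of liner_2 in the frame of tin between -0.045 and 0.045 m and y of liner_2 in the frame of tin between -0.04 and 0.04 m and (angle between liner_2's own z axis and vertical below 0.75 rad or angle between liner_2's own z axis and vertical above 2.39 rad) and x of liner_3 in the frame of tin between -0.045 and 0.045 m and y of liner_3 in the frame of tin between -0.04 and 0.04 m and (angle between liner_3's own z axis and vertical below 0.75 rad or angle between liner_3's own z axis and vertical above 2.39 rad) and x of scale_a in the frame of tin between -0.045 and 0.045 m and y of scale_a in the frame of tin between -0.04 and 0.04 m and (angle between scale_a's own z axis and vertical below 0.75 rad or angle between scale_a's own z axis and vertical above 2.39 rad) and x of scale_b in the frame of tin between -0.045 and 0.045 m and y of scale_b in the frame of tin between -0.04 and 0.04 m and (angle between scale_b's own z axis and vertical below 0.75 rad or angle between scale_b's own z axis and vertical above 2.39 rad)), for 0.2 s.
2. the lid is shut (value of joint tin_lid below 0.05 rad), for 0.2 s.
At the end, for the whole second after the job is handed in: Every liner and scale that is there lies on its flat, not on edge (tilted under 0.75 rad), and at rest in the tin, its centre within 45 mm of the tin's centre across and 40 mm along and below 45 mm; the lid is within 0.05 rad of shut (all of step 1 and value of joint tin_lid below 0.05 rad and linear speed of each of liner_1, liner_2, liner_3, scale_a, scale_b below 0.02 m/s); the robot touches nothing.
It fails at once if a liner is lifted off the middle of the surface plate instead of being slid over its edge ((x of liner_1 in the frame of surface_plate between -0.035 and 0.035 m and y of liner_1 in the frame of surface_plate between -0.055 and 0.055 m and z of liner_1 in the frame of surface_plate between 0.056 and 0.075 m) or (x of liner_2 in the frame of surface_plate between -0.035 and 0.035 m and y of liner_2 in the frame of surface_plate between -0.055 and 0.055 m and z of liner_2 in the frame of surface_plate between 0.056 and 0.075 m) or (x of liner_3 in the frame of surface_plate between -0.035 and 0.035 m and y of liner_3 in the frame of surface_plate between -0.055 and 0.055 m and z of liner_3 in the frame of surface_plate between 0.056 and 0.075 m)).
It fails at once if the lid is slammed (closes faster than 3 rad/s) (velocity of joint tin_lid below -3 rad/s).
It fails at once if the thick block or the pencil is moved by more than 3 cm (distance of any of thick_block, marking_pencil from where it was at the start of the episode above 0.03 m).
Of liner_1, liner_2, liner_3 only 2 to 3 are there at a start; the rules pass over those that are not, and their reading is None.
At some moment in a run one of scale_b may be knocked a few centimetres aside while the robot is not near it.
It also fails if it takes over 210 s, if anything falls off the work surface, if the arm or the gripper's body presses on something with over 40 N, if the wrist force passes 120 N, or if a joint passes its speed limit or range.

### The arm

A 6-joint arm with a two-finger parallel gripper is mounted at the origin on a cart in front of the work surface, level with it; the furniture and walls round the work are solid. World frame = base frame: x ahead of the robot, y to its left, z up, the work surface at z = 0. Lengths are in mm, angles in degrees, forces in N, time in s.
With the tool pointing down it reaches from about 350 to 1000 mm from the base axis. Payload 7.1 kg.
Tool frame: the origin (TCP) lies between the finger pads; the fingertips stand 19 mm ahead of it and the grasp point (between the pads) is the TCP; z points along the fingers, y is the line along which they close (so a half turn about z gives the same grasp; the last joint's range is limited). The gripper opens to 85 mm and grips with 20 to 120 N. Pads are 22 mm wide; open, the fingers measure 114 mm over their backs; the gripper's body (76 mm by 85 mm) begins 54 mm behind the grasp point. The pads swing forward as they close: fully open they stand 13 mm farther back than shut.
Start: joints at [-72.307, 24.242, 93.386, -0, 62.372, -1.089], TCP at [201.243, -591.698, 250.319] pointing down, gripper open.
Joint ranges: [-172.04, 172.04], [-51.8, 120.97], [4.93, 147.93], [-75.15, 255.16], [6.16, 154.13], [-145.62, 145.62]. Speed limits (degrees/s): [136.94, 136.94, 172.46, 180, 180, 180].

### API

Orientations are given as a 3x3 rotation matrix whose columns are the frame's x, y, z axes.
In Python, from bench import bot gives the robot as it stands. The module is installed in compiled form; this text tells all that it offers.
- The arm moves only by the shell command python3 -m creep 'ROWS' [FORCE]. ROWS is text: rows parted by semicolons, each of 7 numbers parted by spaces: the turn, a rotation vector about the tool's x, y, z in rad, then the shift along the tool's x, y, z in m, then the opening, from 0 (shut) to 1 (fully open). In form: ax ay az tx ty tz hand; .... A call has 1 to 20 rows; each row is the pose to reach, as a shift and turn from the pose commanded when the call began, along the tool's axes at that moment; what a row does not reach only later rows make up. A row lasts 1/8 s, in which the tool goes at most 62.5 mm and 10.7 degrees, less where a joint would pass 70% of its speed; a pose out of reach is approached as far as the arm can. A call with a gripper value outside its range is refused whole. The fingers move at their own pace and stop on an object; FORCE is the grip in N (left out, the last holds). Time passes only in rows, so rows that repeat a pose let the fingers close. It gives the time, the measured TCP pose, the force, the opening and the grip force at its end, in the units of the state.
- bot.state(): the state, without advancing time (a new reading comes with each control period).
- bot.capture(name): name is "scene" or "top" or "wrist"; returns (picture, depth): 384x512x3 uint8, blue, green, red; 384x512 float32, mm along the optical axis (not along the pixel's ray), 0 where there is no reading.
- bot.camera_info(name): a dict with "vertical_fov" (degrees; the focal length in pixels is half the picture's height over the tangent of half this angle, whatever the lens; pixels are square), "cx", "cy" (the principal point, pixels), "extrinsics" (4x4, takes a point from camera to world coordinates). Camera axes: x right, y down, z forward; pixel columns grow to the right and rows downward; lengths in mm; the calibration is good to about 2 mm. A picture is of the moment at which its call begins: read the wrist's pose just before it. camera_info takes no time and is no camera call; for the wrist camera it gives the pose at the moment of the call.
- bot.close_job(): hands the job in; it is judged then, once.
The state is a dict: "clock": time; "joints": joint angles; "joint_vel": joint speeds; "tau": joint torques, N m; "ee_pos": TCP position; "eef_rot": TCP orientation; "contact_force": force on the tool from outside, world axes, zero at the start; "moment": the same for the moment, N m; "grip_width": finger opening in mm; "grasp_force": force on a finger pad.
Only numpy, scipy, OpenCV 4.12 (cv2) and the standard library are available. Lean on these libraries where they do the work, as an engineer would, in place of code of your own. Each camera call takes 0.05 s, during which the arm holds its last target. There are 200 camera calls.

## Working session

There is one attempt and no reset: what is moved stays moved. The work goes in short steps, Python scripts to look and compute and a shell command to move; the robot and the scene stay as the last step left them, time stands still between calls to the robot, and variables do not carry over. Pictures are saved under pics/ and viewed, at most 14 in all, crops included, and the job is handed in when it is done.

```bash
mkdir -p pics; cat > h.py <<'E'
import numpy as np, cv2
from bench import bot
def info(n):
    i=bot.camera_info(n); f=192/np.tan(np.radians(i['vertical_fov']/2)); return f,i['cx'],i['cy'],np.array(i['extrinsics'])
def cap(n):
    c=info(n); p,d=bot.capture(n); return p,d,c
def pt(c,u,v,z):  # ray onto plane z
    f,cx,cy,T=c; r=T[:3,:3]@np.array([(u-cx)/f,(v-cy)/f,1]); o=T[:3,3]; return o+r*(z-o[2])/r[2]
def cloud(c,d):
    f,cx,cy,T=c; v,u=np.mgrid[:384,:512]; P=np.stack([(u-cx)/f*d,(v-cy)/f*d,d],-1); return P@T[:3,:3].T+T[:3,3]
E
python3 - <<'E'
from h import *
for n in ['top','scene']:
    p,d,c=cap(n); cv2.imwrite(f'pics/{n}0.png',p); np.savez(f'{n}0.npz',p=p,d=d); print(n,c)
s=bot.state(); print({k:np.round(v,3).tolist() for k,v in s.items()})
E
```

```text
top (np.float64(484.0541155412138), 261.54160983722096, 194.3914307434611, array([[-8.66860737e-03, -9.81862804e-01,  1.89394533e-01,
         2.83620182e+02],
       [-9.99949406e-01,  7.54503075e-03, -6.65269328e-03,
         1.75994721e+02],
       [ 5.10304450e-03, -1.89442620e-01, -9.81878532e-01,
         1.33886830e+03],
       [ 0.00000000e+00,  0.00000000e+00,  0.00000000e+00,
         1.00000000e+00]]))
scene (np.float64(453.08151525684644), 254.98654718410003, 187.17886965533563, array([[-8.26740769e-01, -2.99745975e-01,  4.76079879e-01,
        -8.37762772e+01],
       [-5.62548468e-01,  4.49847274e-01, -6.93668978e-01,
         1.10377833e+03],
       [-6.23875144e-03, -8.41302431e-01, -5.40528721e-01,
         7.99177037e+02],
       [ 0.00000000e+00,  0.00000000e+00,  0.00000000e+00,
         1.00000000e+00]]))
{'clock': 0.1, 'joints': [-72.308, 24.28, 93.426, -0.001, 62.372, -1.087], 'joint_vel': [0.078, -0.042, -0.159, 0.028, -0.022, 0.029], 'tau': [-0.001, -55.843, -28.244, -0.0, 0.003, 0.0], 'ee_pos': [201.095, -591.286, 249.633], 'eef_rot': [[0.947, 0.322, -0.0], [0.322, -0.947, 0.001], [0.0, -0.001, -1.0]], 'contact_force': [-0.075, -0.439, 0.292], 'moment': [-0.007, -0.006, 0.001], 'grasp_force': 0.0, 'grip_width': 85.481}
```

View pics/top0.png

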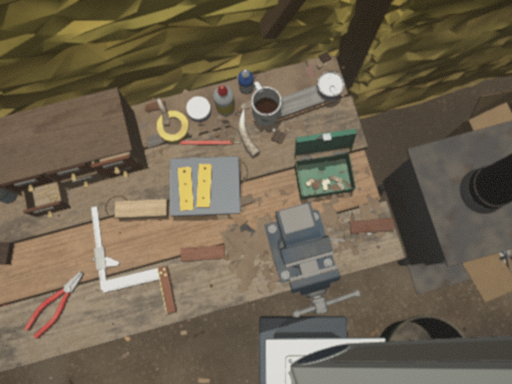

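View pics/scene0.png

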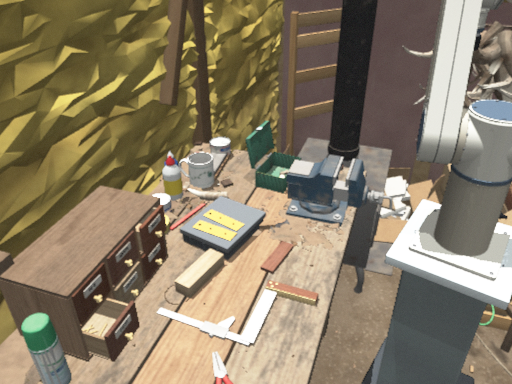

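The top view shows two liners at (185,188) and (204,185) on the plate at (205,186). The scales are at (203,253) and (372,226), and the tin is at (324,178) with its lid raised. The block is at (140,208) and the pencil at (207,142). A vise sits at (303,247), between the scales. Next I'll measure these.

```bash
cat >> h.py <<'E'
def rect(c,mask,z,off=(0,0)):
    cs,_=cv2.findContours(mask.astype(np.uint8),cv2.RETR_EXTERNAL,cv2.CHAIN_APPROX_NONE); k=max(cs,key=cv2.contourArea)[:,0,:]
    P=np.array([pt(c,u+off[0],v+off[1],z)[:2] for u,v in k],np.float32); (x,y),(w,h),a=cv2.minAreaRect(P)
    if w<h: w,h,a=h,w,a+90
    return np.round([x,y,w,h,(a+90)%180-90],1)  # angle of long side from world x
E
python3 - <<'E'
from h import *
z=np.load('top0.npz'); p,d=z['p'],z['d']; c=info('top'); W=cloud(c,d)
hsv=cv2.cvtColor(p,cv2.COLOR_BGR2HSV); H,S,V=[hsv[...,i].astype(int) for i in range(3)]
def win(m,u0,u1,v0,v1):
    o=np.zeros_like(m); o[v0:v1,u0:u1]=m[v0:v1,u0:u1]; return o
y=(H>20)&(H<32)&(S>130)&(V>150)
for w in [(174,195,160,215),(195,215,160,210)]: 
    m=win(y,*w); print('liner',rect(c,m,47.5), np.median(W[m][:,2]))
for w in [(172,232,238,268),(342,400,212,240)]:
    m=win((S>95)&(V<130)&((H<10)|(H>170)),*w); print('scale',m.sum(),rect(c,m,10),np.median(W[m][:,2]))
m=win((W[...,2]>38)&(W[...,2]<56),160,250,150,225); print('plate',rect(c,m,45),np.median(W[m][:,2]))
m=win((H>60)&(H<95)&(S>70),285,360,150,210); print('tin',m.sum(),rect(c,m,57))
m=win((H>60)&(H<95)&(S>70)&(W[...,2]>50)&(W[...,2]<65),285,365,120,210); print('tinrim',m.sum(),rect(c,m,57))
m=win((H>60)&(H<95)&(S>70)&(W[...,2]>75),285,365,120,210); Q=W[m];print('lid',Q.min(0),Q.max(0))
for u0,u1,v0,v1 in [(290,365,120,205),(265,360,200,300),(170,245,120,160),(230,300,70,160),(110,175,190,225)]:
    Q=W[v0:v1,u0:u1].reshape(-1,3);Q=Q[Q[:,2]>25]; print((u0,v0),np.round(np.percentile(Q,[1,50,99],axis=0)).tolist())
a=p[110:320,150:410]; cv2.imwrite('pics/topc.png',cv2.resize(a,None,fx=3,fy=2.85,interpolation=cv2.INTER_CUBIC))
E
```

```text
liner [551.8 374.5 113.5  30.6   4.8] 47.200604005172636
liner [559.2 323.7 114.3  30.2  -2. ] 47.1117388652533
scale 3 [359.6 377.    0.    0.    0. ] 12.486239517192189
scale 81 [ 450.7 -160.1   11.6    3.3  -16.9] 8.725267591452848
plate [558.8 322.7 188.6 160.9 -88.3] 45.344914311519574Traceback (most recent call last):
  File "<stdin>", line 12, in <module>
  File "h.py", line 12, in rect
    cs,_=cv2.findContours(mask.astype(np.uint8),cv2.RETR_EXTERNAL,cv2.CHAIN_APPROX_NONE); k=max(cs,key=cv2.contourArea)[:,0,:]
                                                                                            ~~~^^^^^^^^^^^^^^^^^^^^^^^^
ValueError: max() iterable argument is empty
```

```bash
cat > m.py <<'E'
from h import *
z=np.load('top0.npz'); p,d=z['p'],z['d']; c=info('top'); W=cloud(c,d)
hsv=cv2.cvtColor(p,cv2.COLOR_BGR2HSV); H,S,V=[hsv[...,i].astype(int) for i in range(3)]
def win(m,u0,u1,v0,v1):
    o=np.zeros_like(m); o[v0:v1,u0:u1]=m[v0:v1,u0:u1]; return o
print('hsv',hsv[253,203],hsv[226,372],hsv[190,345],hsv[135,325],hsv[262,203],hsv[238,372])
for w in [(172,232,238,268),(342,400,212,240)]:
    m=win((W[...,2]>5)&(W[...,2]<16),*w); m=cv2.morphologyEx(m.astype(np.uint8),cv2.MORPH_OPEN,np.ones((3,3)))>0
    print('scale',m.sum(),rect(c,m,10) if m.any() else '')
m=win((W[...,2]>50)&(W[...,2]<64),285,365,140,205); print('tinrim',m.sum(),rect(c,cv2.dilate(m.astype(np.uint8),np.ones((3,3))),57))
m=win((W[...,2]>68),288,365,120,160); Q=W[m];print('lid',np.percentile(Q,[1,99],axis=0).round())
for u0,u1,v0,v1 in [(265,345,205,300),(170,245,120,160),(230,300,70,160),(110,172,190,225)]:
    Q=W[v0:v1,u0:u1].reshape(-1,3);Q=Q[Q[:,2]>(5 if u0==170 else 25)]; print((u0,v0),np.round(np.percentile(Q,[1,50,99],axis=0)).tolist())
a=p[110:320,150:410]; cv2.imwrite('pics/topc.png',cv2.resize(a,None,fx=3,fy=2.85,interpolation=cv2.INTER_CUBIC))
E
python3 m.py
```

```text
hsv [ 11  97 144] [ 11  96 125] [69 54 80] [ 50   7 209] [ 18  63 137] [ 16  50 117]
scale 568 [378.8 330.7 119.8  36.6 -86.1]
scale 496 [ 450.4 -138.   115.6   36.2  -86.4]
tinrim 223 [592.5  -5.4 157.  122.9 -82. ]
lid [[ 284.  -73.   69.]
 [ 675.  176. 1339.]]
(265, 205) [[257.0, -35.0, 27.0], [373.0, 62.0, 133.0], [484.0, 142.0, 158.0]]
(170, 120) [[284.0, 176.0, 5.0], [722.0, 327.0, 13.0], [759.0, 426.0, 1339.0]]
(230, 70) [[284.0, 60.0, 25.0], [800.0, 158.0, 53.0], [866.0, 251.0, 1339.0]]
(110, 190) [[343.0, 249.0, 28.0], [500.0, 493.0, 35.0], [535.0, 567.0, 940.0]]
```

View pics/topc.png

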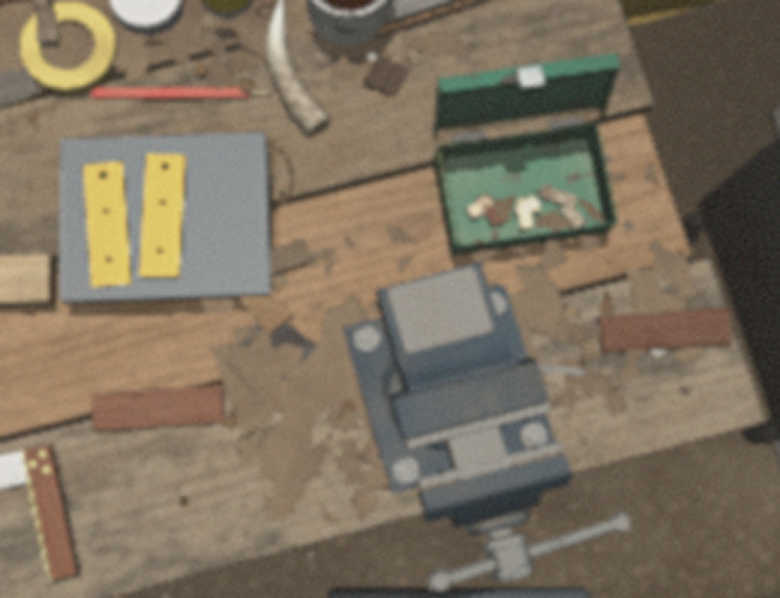

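```bash
python3 - <<'E'
from h import *
c=info('top'); z=np.load('top0.npz'); W=cloud(c,z['d'])
K=np.array([[438,148],[603,125],[612,228],[452,250]])/[3,2.85]+[150,110]
P=np.array([pt(c,u,v,57) for u,v in K]); print(P.round(1)); print(P.mean(0), np.linalg.norm(P-np.roll(P,-1,0),axis=1))
# lid points
Q=W[125:160,290:360].reshape(-1,3); Q=Q[(Q[:,2]>75)&(Q[:,2]<190)]; print(np.percentile(Q,[1,50,99],axis=0).round())
for n in ([105,78],[87,160],[78,233],[103,258]): pass
V=W[205:300,265:345].reshape(-1,3); V=V[V[:,2]<250]
for x in range(300,500,20):
    s=V[(V[:,0]>x)&(V[:,0]<x+20)&(V[:,2]>20)]; print(x,s.min(0).round() if len(s) else '',s.max(0).round() if len(s) else '')
E
```

```text
[[620.5  72.3  57. ]
 [642.3 -79.1  57. ]
 [541.1 -82.8  57. ]
 [520.9  62.   57. ]]
[581.19315741  -6.92219166  57.        ] [153.03487274 101.27510169 146.19731873 100.12278459]
[[635. -73.  76.]
 [657.   2. 125.]
 [675.  80. 174.]]
300 [301. -22.  20.] [320. 117. 158.]
320 [320. -16.  20.] [340. 127. 158.]
340 [340. -27.  20.] [360. 127. 160.]
360 [361. -12.  20.] [380. 137. 159.]
380 [380.  -1.  20.] [400. 143. 160.]
400 [400. -54.  20.] [420. 148. 155.]
420 [420.  -3.  20.] [440. 153. 136.]
440 [440.  -0.  20.] [460. 153. 138.]
460 [460.  13.  20.] [480. 134. 137.]
480 [480.  12.  21.] [490. 113. 134.]
```

The tin measures centre ≈ (581, −7), yaw ≈ 8°, and its sides match the given sizes. The crop shows bare edges all round both liners. I'll start with the scale at (450, −138).

```bash
cat > go.py <<'E'
# go.py x y z yawY [pitch]: target TCP; yaw of tool y axis (tool down); prints row
import sys; from h import *
from scipy.spatial.transform import Rotation as R
x,y,z,w=map(float,sys.argv[1:5])
s=bot.state(); R0=np.array(s['eef_rot']); p0=np.array(s['ee_pos'])
Y=np.array([np.cos(np.radians(w)),np.sin(np.radians(w)),0]); Z=np.array([0,0,-1.]); Rt=np.c_[np.cross(Y,Z),Y,Z]
rv=R.from_matrix(R0.T@Rt).as_rotvec(); t=R0.T@(np.array([x,y,z])-p0)/1000
print('at',p0.round(1),'joints',np.round(s['joints'],1),'F',np.round(s['contact_force'],1),'w',round(s['grip_width'],1),'t',s['clock']); print(rv.round(3),t.round(4),'deg',np.degrees(np.linalg.norm(rv)).round(),'mm',round(np.linalg.norm(t)*1000))
E
python3 go.py 450 -138 150 3.6
```

```text
at [ 201.1 -591.3  249.6] joints [-72.3  24.3  93.4  -0.   62.4  -1.1] F [-0.1 -0.4  0.3] w 85.5 t 0.1
[-1.000e-03 -1.000e-03 -1.306e+00] [ 0.3816 -0.3489  0.1001] deg 75.0 mm 527
```

```bash
python3 -m creep '0 0 -0.15 0.04 -0.035 0; 0 0 -0.3 0.08 -0.07 0' 2>&1 | head -3; python3 -m creep '0 0 -1.306 0.382 -0.349 0.09 1;0 0 -1.306 0.382 -0.349 0.09 1;0 0 -1.306 0.382 -0.349 0.09 1;0 0 -1.306 0.382 -0.349 0.09 1;0 0 -1.306 0.382 -0.349 0.09 1;0 0 -1.306 0.382 -0.349 0.09 1;0 0 -1.306 0.382 -0.349 0.09 1;0 0 -1.306 0.382 -0.349 0.09 1;0 0 -1.306 0.382 -0.349 0.09 1;0 0 -1.306 0.382 -0.349 0.09 1;0 0 -1.306 0.382 -0.349 0.09 1;0 0 -1.306 0.382 -0.349 0.09 1;0 0 -1.306 0.382 -0.349 0.09 1;0 0 -1.306 0.382 -0.349 0.09 1'; python3 go.py 450 -138 24 3.6; python3 - <<'E'
from h import *
p,d,c=cap('wrist'); cv2.imwrite('pics/w1.png',p); np.savez('w1.npz',p=p,d=d,T=c[3]); print(c)
E
```

```text
validation failed for argument at $[0]...
clock: 1.85
ee_pos: [450.4, -138.8, 160.5]
eef_rot: [[-0.062, 0.998, 0.0], [0.998, 0.062, -0.0], [-0.0, 0.0, -1.0]]
contact_force: [0.1, -0.0, -0.3]
grip_width: 85.6
grasp_force: 0.0
at [ 450.4 -138.8  160.5] joints [-18.6  19.4 116.2   0.   44.3 -22.1] F [ 0.1 -0.  -0.3] w 85.6 t 1.85
[ 0.     0.    -0.001] [ 0.0008 -0.0003  0.1365] deg 0.0 mm 136
(np.float64(286.33663599295625), 255.9559719917404, 188.91900385719032, array([[ 9.98071047e-01,  6.00620253e-02,  1.57079148e-02,
         4.46531422e+02],
       [ 6.20795243e-02, -9.63256676e-01, -2.61309603e-01,
        -7.30993275e+01],
       [-5.64030223e-04,  2.61780689e-01, -9.65127221e-01,
         2.83966086e+02],
       [ 0.00000000e+00,  0.00000000e+00,  0.00000000e+00,
         1.00000000e+00]]))
```

View pics/w1.png

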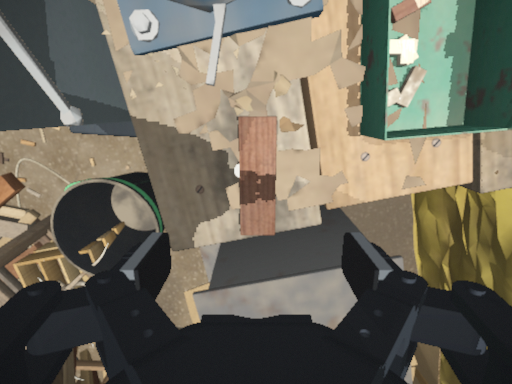

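The wrist view shows the scale centred at pixel (258,176) and nearly parallel to the fingers. The tin's rim corner is near (385,137).

```bash
python3 - <<'E'
from h import *
z=np.load('w1.npz'); c=info('wrist')
P=[pt(c,u,v,10) for u,v in [(239,116),(276,116),(275,236),(240,236)]]; print(np.round(P,1),np.mean(P,0).round(1))
print('tin corner outer', pt(c,386,138,57))
W=cloud(c,z['d']); m=(W[...,2]>5)&(W[...,2]<16); m[:, :225]=0; m[:,290:]=0; m[:100]=0;m[250:]=0
print(rect(c,m,10))
E
```

```text
[[ 431.   -78.2   10. ]
 [ 465.2  -76.1   10. ]
 [ 473.9 -196.4   10. ]
 [ 437.7 -198.7   10. ]] [ 451.9 -137.3   10. ]
tin corner outer [549.33834423 -86.80983702  57.        ]
[ 450.  -129.   135.    41.5  -82.9]
```

```bash
python3 -m creep '0 0 0 0 0.001 0.06 1;0 0 0 0 0.001 0.12 1;0 0 0 0 0.001 0.138 1;0 0 0 0 0.001 0.138 1;0 0 0 0 0.001 0.138 0;0 0 0 0 0.001 0.138 0;0 0 0 0 0.001 0.138 0;0 0 0 0 0.001 0.138 0;0 0 0 0 0.001 0.138 0;0 0 0 0 0.001 0.138 0' 30
```

```text
clock: 3.15
ee_pos: [452.3, -138.5, 23.6]
eef_rot: [[-0.063, 0.998, 0.002], [0.998, 0.063, -0.001], [-0.001, 0.002, -1.0]]
contact_force: [-1.5, 0.4, 7.8]
grip_width: 34.9
grasp_force: 29.2
```

```bash
python3 -m creep '0 0 0 0 0 -0.05 0;0 0 0 0 0 -0.11 0;0 0 0 0 0 -0.14 0;0 0 0 0 0 -0.14 0'; python3 go.py 569 -9 150 8
```

```text
clock: 3.65
ee_pos: [453.2, -138.7, 165.1]
eef_rot: [[-0.063, 0.998, 0.006], [0.998, 0.063, -0.002], [-0.002, 0.006, -1.0]]
contact_force: [0.2, 0.2, -0.8]
grip_width: 35.0
grasp_force: 30.8
at [ 453.2 -138.7  165.1] joints [-18.5  19.  115.9  -0.   44.7 -22.1] F [ 0.2  0.2 -0.8] w 35.0 t 3.65
[ 0.006  0.003 -0.077] [0.1222 0.1237 0.0156] deg 4.0 mm 175
```

```bash
python3 -m creep '0 0 -0.077 0.122 0.06 0 0;0 0 -0.077 0.122 0.124 0.01 0;0 0 -0.077 0.122 0.124 0.015 0;0 0 -0.077 0.122 0.124 0.015 0;0 0 -0.077 0.122 0.124 0.015 0;0 0 -0.077 0.122 0.124 0.015 0'; python3 go.py 569 -9 50 8;python3 - <<'E'
from h import *
p,d,c=cap('wrist'); cv2.imwrite('pics/w2.png',p); np.savez('w2.npz',p=p,d=d,T=c[3])
E
```

```text
clock: 4.4
ee_pos: [566.3, -9.4, 146.8]
eef_rot: [[-0.139, 0.99, -0.002], [0.99, 0.139, -0.0], [0.0, -0.002, -1.0]]
contact_force: [-0.2, 1.3, -0.5]
grip_width: 34.7
grasp_force: 30.8
at [566.3  -9.4 146.8] joints [ -2.2  27.5 104.8  -0.   47.9 -10.1] F [-0.2  1.3 -0.5] w 34.7 t 4.4
[-0.002 -0.    -0.001] [-0.      0.0029  0.0968] deg 0.0 mm 97
```

View pics/w2.png

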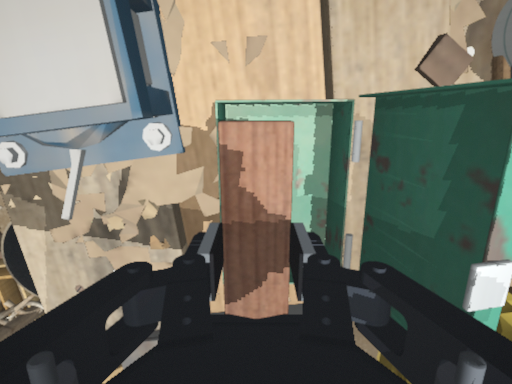

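The far rim corners are at (218,102) and (352,100), and the held scale lies square with the tin. I'll cast those corners onto z=57.

```bash
python3 - <<'E'
from h import *
c=info('wrist'); a=pt(c,218,102,57);b=pt(c,352,100,57); print(a,b,np.linalg.norm(a-b))
print('left inner far',pt(c,221,104,57),'hinge line',pt(c,352,200,57))
ex=np.array([.99,.139,0]);ey=np.array([-.139,.99,0])
print('centre',(a+b)/2-75*ey, 'scale far end at its bottom', pt(c,222,121,137),pt(c,293,121,137))
E
```

```text
[529.66581212  58.32205875  57.        ] [624.12260596  72.90770446  57.        ] 95.57628870448391
left inner far [531.93559684  57.25574474  57.        ] hinge line [ 6.40937953e+02 -8.15315941e-02  5.70000000e+01]
centre [587.31920904  -8.63511839  57.        ] scale far end at its bottom [542.86246692  49.38666472 137.        ] [574.81360519  53.85804777 137.        ]
```

```bash
python3 -m creep '0 0 0 0 0.01 0.04 0;0 0 0 0 0.01 0.09 0;0 0 0 0 0.01 0.116 0;0 0 0 0 0.01 0.117 0;0 0 0 0 0.01 0.117 0;0 0 0 0 0.01 0.117 0.52;0 0 0 0 0.01 0.117 0.52;0 0 0 0 0.01 0.117 0.52;0 0 0 0 0.01 0.117 0.52'; python3 go.py 576 -9 80 8
```

```text
clock: 5.58
ee_pos: [581.3, -8.0, 32.5]
eef_rot: [[-0.138, 0.99, 0.009], [0.99, 0.138, -0.0], [-0.001, 0.009, -1.0]]
contact_force: [7.4, 2.3, 3.6]
grip_width: 44.5
grasp_force: 3.7
at [581.3  -8.   32.5] joints [ -2.   38.9 104.7   0.   35.9  -9.9] F [7.4 2.3 3.6] w 44.5 t 5.575
[ 0.009  0.001 -0.001] [-0.0003 -0.005  -0.0475] deg 1.0 mm 48
```

Opening the fingers touched the tin's wall lightly (7 N), so I'll retreat straight up. I'll cross above the vise to the other scale.

```bash
python3 -m creep '0 0 0 0 0 -0.03 0.5;0 0 0 0 0 -0.09 0.5;0 0 0 0 0 -0.15 0.5;0 0 0 0 0 -0.2 0.6;0 0 0 0 0 -0.2 1'; python3 go.py 379 331 200 4;python3 - <<'E'
from h import *
p,d,c=cap('wrist'); cv2.imwrite('pics/w3.png',p); np.savez('w3.npz',p=p,d=d,T=c[3])
E
```

```text
clock: 6.2
ee_pos: [579.6, -8.2, 235.3]
eef_rot: [[-0.138, 0.99, 0.009], [0.99, 0.138, -0.0], [-0.002, 0.009, -1.0]]
contact_force: [-0.2, 1.3, 0.2]
grip_width: 68.1
grasp_force: 0.0
at [579.6  -8.2 235.3] joints [ -2.   21.3 100.3  -0.   57.9  -9.9] F [-0.2  1.3  0.2] w 68.1 t 6.2
[0.009 0.001 0.069] [ 0.3637 -0.1521  0.0333] deg 4.0 mm 396
```

View pics/w3.png

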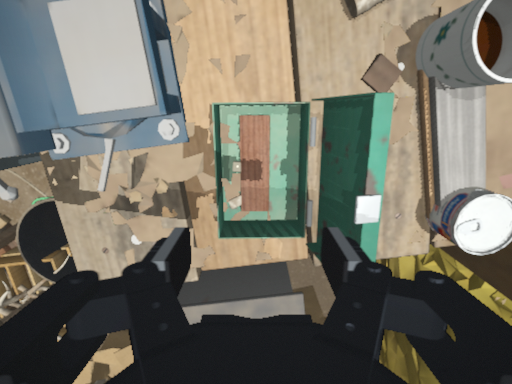

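This shows the tin rim corners at (213,103), (308,102), (306,238) and (218,238). The scale lies flat inside, spanning (239–270, 114–211).

```bash
python3 - <<'E'
from h import *
c=info('wrist'); P=np.array([pt(c,u,v,57) for u,v in [(213,103),(308,102),(306,238),(218,238)]]);print(P.round(1),P.mean(0)); d=P[0]-P[3]; print(np.degrees(np.arctan2(-d[0],d[1])))
S=np.array([pt(c,u,v,12) for u,v in [(239,114),(270,114),(270,211),(241,211)]]);print(S.round(1),S.mean(0))
E
```

```text
[[526.1  59.1  57. ]
 [620.1  73.2  57. ]
 [645.4 -72.6  57. ]
 [546.4 -86.3  57. ]] [584.49689984  -6.63691667  57.        ]
7.925424049444679
[[550.9  51.4  12. ]
 [586.6  56.4  12. ]
 [604.6 -61.7  12. ]
 [568.1 -66.7  12. ]] [577.53572196  -5.1605944   12.        ]
```

```bash
python3 -m creep '0 0 0.069 0.06 -0.02 -0.01 1;0 0 0.069 0.12 -0.05 -0.01 1;0 0 0.069 0.18 -0.07 -0.01 1;0 0 0.069 0.24 -0.1 -0.01 1;0 0 0.069 0.30 -0.13 0 1;0 0 0.069 0.364 -0.152 0.03 1;0 0 0.069 0.364 -0.152 0.06 1;0 0 0.069 0.364 -0.152 0.06 1;0 0 0.069 0.364 -0.152 0.06 1;0 0 0.069 0.364 -0.152 0.06 1'; python3 go.py 379 331 23 4;python3 - <<'E'
from h import *
p,d,c=cap('wrist'); cv2.imwrite('pics/w4.png',p); np.savez('w4.npz',p=p,d=d,T=c[3])
E
```

```text
clock: 7.5
ee_pos: [377.3, 331.3, 171.2]
eef_rot: [[-0.069, 0.998, 0.001], [0.998, 0.069, 0.001], [0.001, 0.001, -1.0]]
contact_force: [0.5, 0.0, 0.3]
grip_width: 85.3
grasp_force: 0.0
at [377.3 331.3 171.2] joints [ 39.9  20.6 112.2  -0.   47.1  36. ] F [0.5 0.  0.3] w 85.3 t 7.5
[ 0.001 -0.001 -0.001] [-0.0006  0.0015  0.1482] deg 0.0 mm 148
```

View pics/w4.png

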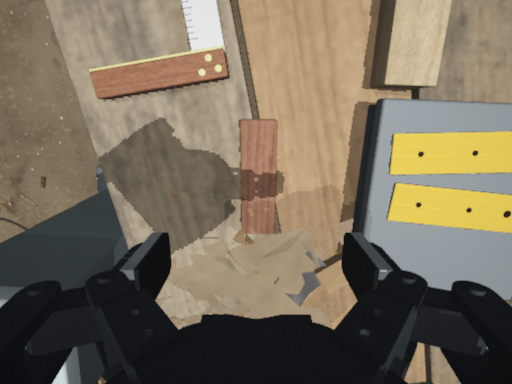

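The scale is centred at (258,177), the same place in the view as in the last good grasp. The plate is well clear to the right.

```bash
python3 -m creep '0 0 0 0 0.001 0.06 1;0 0 0 0 0.001 0.12 1;0 0 0 0 0.001 0.147 1;0 0 0 0 0.001 0.147 1;0 0 0 0 0.001 0.147 0;0 0 0 0 0.001 0.147 0;0 0 0 0 0.001 0.147 0;0 0 0 0 0.001 0.147 0;0 0 0 0 0.001 0.147 0;0 0 0 0 0.001 0.147 0' 30;  python3 -m creep '0 0 0 0 0 -0.05 0;0 0 0 0 0 -0.11 0;0 0 0 0 0 -0.17 0;0 0 0 0 0 -0.2 0;0 0 0 0 0 -0.2 0;0 0 0 0 0 -0.2 0'; python3 go.py 580 -7 235 8
```

```text
clock: 8.8
ee_pos: [378.0, 332.6, 24.9]
eef_rot: [[-0.071, 0.997, 0.002], [0.997, 0.071, 0.002], [0.001, 0.002, -1.0]]
contact_force: [-0.6, -1.6, 9.4]
grip_width: 34.6
grasp_force: 29.0
clock: 9.55
ee_pos: [376.6, 331.6, 222.8]
eef_rot: [[-0.071, 0.997, -0.001], [0.997, 0.071, -0.0], [-0.0, -0.001, -1.0]]
contact_force: [0.2, -0.7, -1.8]
grip_width: 34.3
grasp_force: 30.4
at [376.6 331.6 222.8] joints [ 40.   16.1 110.1  -0.   53.9  35.9] F [ 0.2 -0.7 -1.8] w 34.3 t 9.55
[-0.001  0.    -0.069] [-0.3522  0.1788 -0.0122] deg 4.0 mm 395
```

```bash
python3 -m creep '0 0 -0.069 -0.06 0.03 -0.012 0;0 0 -0.069 -0.12 0.06 -0.012 0;0 0 -0.069 -0.18 0.09 -0.012 0;0 0 -0.069 -0.24 0.12 -0.012 0;0 0 -0.069 -0.30 0.15 -0.012 0;0 0 -0.069 -0.352 0.179 -0.012 0;0 0 -0.069 -0.352 0.179 -0.012 0;0 0 -0.069 -0.352 0.179 -0.012 0;0 0 -0.069 -0.352 0.179 -0.012 0;0 0 -0.069 -0.352 0.179 -0.012 0;0 0 -0.069 -0.352 0.179 -0.012 0'; python3 go.py 581 -7 42 8
```

```text
clock: 10.92
ee_pos: [580.4, -5.4, 235.4]
eef_rot: [[-0.141, 0.99, 0.0], [0.99, 0.141, 0.0], [0.0, 0.0, -1.0]]
contact_force: [-0.5, -0.9, -0.6]
grip_width: 34.5
grasp_force: 30.4
at [580.4  -5.4 235.4] joints [-1.7 21.5 99.9  0.  58.6 -9.8] F [-0.5 -0.9 -0.6] w 34.5 t 10.925
[ 0.    -0.     0.002] [-0.0017  0.0004  0.1934] deg 0.0 mm 193
```

```bash
python3 -m creep '0 0 0 -0.001 0.001 0.05 0;0 0 0 -0.001 0.001 0.1 0;0 0 0 -0.001 0.001 0.15 0;0 0 0 -0.001 0.001 0.18 0;0 0 0 -0.001 0.001 0.193 0;0 0 0 -0.001 0.001 0.193 0;0 0 0 -0.001 0.001 0.193 0;0 0 0 -0.001 0.001 0.193 0.5;0 0 0 -0.001 0.001 0.193 0.5;0 0 0 -0.001 0.001 0.193 0.5'; python3 -m creep '0 0 0 0 0 -0.03 0.5;0 0 0 0 0 -0.09 0.5;0 0 0 0 0 -0.15 0.5;0 0 0 0 0 -0.2 0.5;0 0 0 0 0 -0.2 0.4;0 0 0 0 0 -0.2 0';  python3 go.py 559 324 120 -88; python3 - <<'E'
from h import *
p,d,c=cap('wrist'); cv2.imwrite('pics/w5.png',p[60:300,150:400]); np.savez('w5.npz',p=p,d=d,T=c[3])
p,d,c=cap('top');  np.savez('top1.npz',p=p,d=d)
E
```

```text
clock: 12.18
ee_pos: [582.1, -7.3, 42.8]
eef_rot: [[-0.139, 0.99, 0.001], [0.99, 0.139, -0.0], [-0.0, 0.001, -1.0]]
contact_force: [0.1, 0.1, 0.3]
grip_width: 42.8
grasp_force: 0.0
clock: 12.92
ee_pos: [581.3, -7.2, 241.8]
eef_rot: [[-0.139, 0.99, -0.001], [0.99, 0.139, 0.0], [0.0, -0.001, -1.0]]
contact_force: [-0.7, -0.3, -0.4]
grip_width: 17.1
grasp_force: 0.0
at [581.3  -7.2 241.8] joints [-1.9 21.2 99.4  0.  59.4 -9.9] F [-0.7 -0.3 -0.4] w 17.1 t 12.925
[-1.000e-03  0.000e+00  1.676e+00] [0.3311 0.0242 0.1219] deg 96.0 mm 354
```

View pics/w5.png

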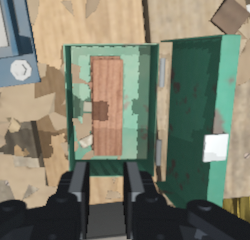

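Both scales lie flat and stacked in the tin. Now the plate edge and liner ends, from the saved wrist view.

```bash
python3 - <<'E'
from h import *
z=np.load('w4.npz'); c=info('wrist'); c=(*c[:3],z['T'])
for n,u,v,h in [('edge',379,100,45),('edge',366,240,45),('L1end',393,134,47.5),('L1end',390,174,47.5),('L2end',396,185,47.5),('L2end',389,215,47.5),('L1 hole',421,154,47.5),('L1 mid',475,153,47.5),('L2 hole',418,205,47.5),('L2mid',469,210,47.5),('L2h3',507,214,47.5)]: print(n,pt(c,u,v,h).round(1))
E
python3 go.py 559 375 100 8; python3 go.py 563 323 100 8
```

```text
edge [474.7 413.3  45. ]
edge [485.4 286.7  45. ]
L1end [490.5 386.6  47.5]
L1end [494.6 352.   47.5]
L2end [501.9 342.5  47.5]
L2end [501.1 314.   47.5]
L1 hole [518.1 371.4  47.5]
L1 mid [564.5 375.5  47.5]
L2 hole [525.5 325.3  47.5]
L2mid [573.1 323.8  47.5]
L2h3 [608.8 322.4  47.5]
at [580.7  -7.2 240.6] joints [-1.9 21.3 99.5  0.  59.4 -9.9] F [-0.  -0.  -0.8] w 2.0 t 13.025
[-0.003 -0.001  0.   ] [0.3814 0.0322 0.1407] deg 0.0 mm 408
at [580.7  -7.2 240.6] joints [-1.9 21.3 99.5  0.  59.4 -9.9] F [-0.  -0.  -0.8] w 2.0 t 13.025
[-0.003 -0.001  0.   ] [0.3294 0.029  0.1407] deg 0.0 mm 359
```

```bash
python3 -m creep '0 0 0 0.06 0.005 0.02 0;0 0 0 0.12 0.01 0.04 0;0 0 0 0.18 0.015 0.06 0;0 0 0 0.24 0.02 0.08 0;0 0 0 0.30 0.025 0.10 0;0 0 0 0.35 0.025 0.13 0;0 0 0 0.381 0.026 0.155 0;0 0 0 0.381 0.026 0.165 0;0 0 0 0.381 0.026 0.165 0;0 0 0 0.381 0.026 0.165 0;0 0 0 0.381 0.026 0.165 0;0 0 0 0.381 0.026 0.165 0'; python3 go.py 553 375 69 8
```

```text
clock: 14.52
ee_pos: [555.0, 373.3, 78.2]
eef_rot: [[-0.139, 0.99, 0.001], [0.99, 0.139, 0.001], [0.0, 0.001, -1.0]]
contact_force: [0.4, 0.0, -0.8]
grip_width: 0.5
grasp_force: 0.0
at [555.  373.3  78.2] joints [32.9 40.  92.3 -0.  47.6 24.9] F [ 0.4  0.  -0.8] w 0.5 t 14.525
[ 0.001 -0.    -0.001] [ 0.002  -0.0018  0.0092] deg 0.0 mm 10
```

```bash
python3 -m creep '0 0 0 0.002 -0.002 0.003 0;0 0 0 0.002 -0.002 0.006 0;0 0 0 0.002 -0.002 0.008 0;0 0 0 0.002 -0.002 0.008 0;0 0 0 0.002 -0.002 0.008 0'; python3 -m creep '0 0 0 0 0 0.001 0;0 0 0 0 0 0.001 0;0 0 0 0 0 0.001 0'
```

```text
clock: 15.15
ee_pos: [552.2, 375.4, 69.3]
eef_rot: [[-0.14, 0.99, -0.0], [0.99, 0.14, -0.0], [-0.0, -0.0, -1.0]]
contact_force: [-0.5, 0.2, -0.3]
grip_width: -0.2
grasp_force: 0.0
clock: 15.52
ee_pos: [552.2, 375.4, 68.3]
eef_rot: [[-0.14, 0.99, -0.0], [0.99, 0.14, 0.0], [0.0, -0.0, -1.0]]
contact_force: [-0.5, 0.4, -0.3]
grip_width: -0.3
grasp_force: 0.0
```

```bash
for i in 1 2; do python3 -m creep '0 0 0 0 0 0.001 0;0 0 0 0 0 0.001 0;0 0 0 0 0 0.001 0' | egrep 'ee_pos|force'; done
```

```text
ee_pos: [552.2, 375.4, 67.3]
contact_force: [0.2, -0.3, 0.7]
grasp_force: 0.0
ee_pos: [552.3, 375.5, 66.6]
contact_force: [-0.9, -0.5, 3.8]
grasp_force: 1.9
```

```bash
python3 -m creep '0 0 0 0 0 0.0015 0;0 0 0 0 0 0.0015 0;0 0 0 0.0006 -0.004 0.0015 0;0 0 0 0.0014 -0.01 0.0015 0;0 0 0 0.0021 -0.015 0.0015 0;0 0 0 0.0021 -0.015 0.0015 0'; python3 - <<'E'
from h import *
p,d,c=cap('top'); np.savez('top2.npz',p=p,d=d); hsv=cv2.cvtColor(p,cv2.COLOR_BGR2HSV); H,S,V=[hsv[...,i].astype(int) for i in range(3)]
y=((H>20)&(H<32)&(S>130)&(V>150))
W=cloud(c,d)
for w in [(174,195,160,230),(195,215,160,230)]:
    m=np.zeros_like(y); m[w[2]:w[3],w[0]:w[1]]=y[w[2]:w[3],w[0]:w[1]]; v,u=np.where(m); print(m.sum(),pt(c,np.median(u[v>=v.max()-1]),v.max(),47.5).round(1))
z=np.load('top0.npz')
E
```

```text
clock: 17.02
ee_pos: [538.6, 376.4, 66.6]
eef_rot: [[-0.14, 0.99, 0.004], [0.99, 0.14, 0.002], [0.002, 0.004, -1.0]]
contact_force: [1.5, 0.4, 10.9]
grip_width: 0.2
grasp_force: 4.9Traceback (most recent call last):
  File "<stdin>", line 6, in <module>
    return umr_maximum(a, axis, None, out, keepdims, initial, where)
ValueError: zero-size array to reduction operation maximum which has no identity
```

```bash
python3 -m creep '0 0 0 0.0007 -0.005 0 0;0 0 0 0.0014 -0.01 0 0;0 0 0 0.0021 -0.015 0 0;0 0 0 0.0028 -0.02 0 0;0 0 0 0.0035 -0.025 0 0;0 0 0 0.0042 -0.03 0 0;0 0 0 0.005 -0.036 0 0;0 0 0 0.0058 -0.041 0 0;0 0 0 0.0058 -0.041 0 0;0 0 0 0.0058 -0.041 0 0'; python3 -m creep '0 0 0 0 0 -0.01 0;0 0 0 0 0 -0.06 0;0 0 0 0 0 -0.12 0;0 0 0 0 0 -0.12 0;0 0 0 0 0 -0.12 0'; python3 - <<'E'
from h import *
p,d,c=cap('wrist'); np.savez('w6.npz',p=p,d=d,T=c[3]); cv2.imwrite('pics/w6.png',p)
E
python3 go.py 559 323 78 8
```

```text
clock: 18.32
ee_pos: [497.3, 376.6, 66.6]
eef_rot: [[-0.14, 0.99, 0.004], [0.99, 0.14, 0.003], [0.002, 0.004, -1.0]]
contact_force: [0.2, 0.8, 11.6]
grip_width: -0.1
grasp_force: 5.4
clock: 18.95
ee_pos: [495.3, 375.1, 184.8]
eef_rot: [[-0.14, 0.99, -0.0], [0.99, 0.14, -0.0], [-0.0, -0.0, -1.0]]
contact_force: [-0.0, -0.2, -1.0]
grip_width: -0.1
grasp_force: 0.0
at [494.8 374.8 183.9] joints [36.  28.5 96.5  0.  55.1 28. ] F [ 0.2  0.1 -0.8] w 0.1 t 19.0
[-0.002  0.001  0.   ] [-0.0601  0.0565  0.1058] deg 0.0 mm 134
```

View pics/w6.png

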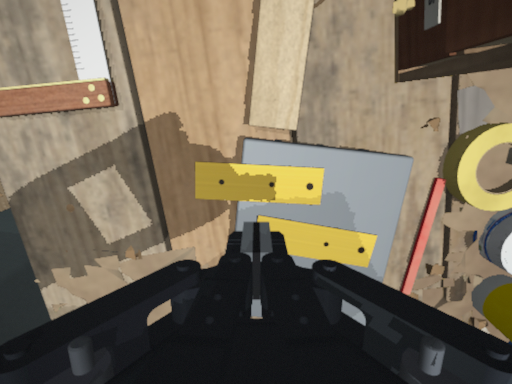

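Liner 1 now spans (195–324, 163–205) and overhangs by about 42 mm. Next I'll drag liner 2 the same way.

```bash
python3 -m creep '0 0 0 -0.06 0.057 0.04 0;0 0 0 -0.06 0.057 0.09 0;0 0 0 -0.06 0.057 0.106 0;0 0 0 -0.06 0.057 0.112 0;0 0 0 -0.06 0.057 0.112 0;0 0 0 -0.06 0.057 0.112 0;0 0 0 -0.06 0.057 0.115 0;0 0 0 -0.06 0.057 0.117 0;0 0 0 -0.06 0.057 0.117 0'; python3 -m creep '0 0 0 0 0 0.001 0;0 0 0 0 0 0.001 0;0 0 0 0 0 0.001 0'
```

```text
clock: 20.12
ee_pos: [560.3, 323.9, 67.9]
eef_rot: [[-0.14, 0.99, -0.0], [0.99, 0.14, -0.0], [-0.0, -0.0, -1.0]]
contact_force: [-0.4, 0.5, -0.2]
grip_width: 0.1
grasp_force: 0.0
clock: 20.5
ee_pos: [560.5, 323.9, 66.8]
eef_rot: [[-0.139, 0.99, -0.0], [0.99, 0.139, -0.0], [-0.0, -0.0, -1.0]]
contact_force: [-0.3, 0.6, -0.9]
grip_width: -0.1
grasp_force: 0.0
```

```bash
python3 -m creep '0 0 0 0 0 0.001 0;0 0 0 0 0 0.002 0;0 0 0 0 0 0.0025 0;0 0 0 0.0006 -0.004 0.0025 0;0 0 0 0.0014 -0.01 0.0025 0;0 0 0 0.0021 -0.015 0.0025 0;0 0 0 0.0021 -0.015 0.0025 0'
```

```text
clock: 21.38
ee_pos: [547.4, 325.1, 66.6]
eef_rot: [[-0.14, 0.99, 0.005], [0.99, 0.14, 0.003], [0.002, 0.005, -1.0]]
contact_force: [0.6, 0.1, 11.6]
grip_width: -0.1
grasp_force: 5.5
```

```bash
python3 -m creep '0 0 0 0.0005 -0.005 0 0;0 0 0 0.001 -0.01 0 0;0 0 0 0.0015 -0.015 0 0;0 0 0 0.002 -0.02 0 0;0 0 0 0.0025 -0.025 0 0;0 0 0 0.003 -0.03 0 0;0 0 0 0.0035 -0.036 0 0;0 0 0 0.004 -0.041 0 0;0 0 0 0.0047 -0.047 0 0;0 0 0 0.0047 -0.047 0 0'; python3 -m creep '0 0 0 0 0 -0.01 0;0 0 0 0 0 -0.06 0;0 0 0 0 0 -0.12 0;0 0 0 0 0 -0.16 0;0 0 0 -0.1 -0.05 -0.16 0.2;0 0 0 -0.1 -0.05 -0.16 0.2;0 0 0 -0.1 -0.05 -0.16 0.2'; python3 - <<'E'
from h import *
p,d,c=cap('wrist'); np.savez('w7.npz',p=p,d=d,T=c[3]); cv2.imwrite('pics/w7.png',p)
p,d,c=cap('top'); np.savez('top3.npz',p=p,d=d);cv2.imwrite('pics/top3.png',cv2.resize(p[130:300,120:300],None,fx=3,fy=3,interpolation=cv2.INTER_CUBIC))
s=bot.state(); print(s['joints'],s['ee_pos'])
E
```

```text
clock: 22.62
ee_pos: [500.3, 323.4, 66.5]
eef_rot: [[-0.14, 0.99, 0.005], [0.99, 0.14, 0.003], [0.002, 0.006, -1.0]]
contact_force: [1.4, 0.3, 13.2]
grip_width: 0.1
grasp_force: 6.1
clock: 23.5
ee_pos: [460.8, 213.3, 224.4]
eef_rot: [[-0.137, 0.991, -0.002], [0.991, 0.137, -0.001], [-0.001, -0.002, -1.0]]
contact_force: [-0.5, 0.3, -0.6]
grip_width: 16.9
grasp_force: 0.0
[2.36694689e+01 1.66167334e+01 1.08962264e+02 1.56928222e-02
 5.43665752e+01 1.57002550e+01] [462.82680424 215.93424047 224.82584604]
```

View pics/w7.png

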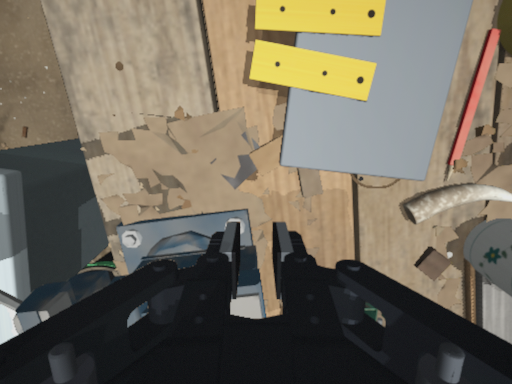

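Both liners overhang. Liner 2's corners are at (256,41), (376,64), (369,101) and (250,79), and liner 1 is above it at (256–384, 0–35). I'll measure both and fit the arm geometry to check that a side-on grasp is reachable.

```bash
python3 - <<'E'
from h import *
from scipy.optimize import least_squares
z=np.load('w7.npz'); c=info('wrist'); c=(*c[:3],z['T'])
P=np.array([pt(c,u,v,47.5) for u,v in [(256,41),(376,64),(369,101),(250,79)]]); print('L2',P.round(1),P.mean(0)); 
print('L1',[pt(c,u,v,47.5).round(1) for u,v in [(255,32),(384,36),(257,0),(384,0)]]); print('edge',[pt(c,u,v,45).round(1) for u,v in [(282,165),(291,95)]])
z6=np.load('w6.npz'); c6=(*c[:3],z6['T']); P=np.array([pt(c6,u,v,47.5) for u,v in [(195,162),(324,167),(321,205),(196,199)]]); print('L1 w6',P.round(1),P.mean(0)); print('edge w6',pt(c6,246,142,45),pt(c6,238,215,45))
D=np.array([[-72.308,24.28,93.426,62.372,201.1,-591.3,249.6],[-18.6,19.4,116.2,44.3,450.4,-138.8,160.5],[-2.2,27.5,104.8,47.9,566.3,-9.4,146.8],[-2,38.9,104.7,35.9,581.3,-8,32.5],[-2,21.3,100.3,57.9,579.6,-8.2,235.3],[39.9,20.6,112.2,47.1,377.3,331.3,171.2],[32.9,40,92.3,47.6,555,373.3,78.2],[36,28.5,96.5,55.1,494.8,374.8,183.9],[23.67,16.6167,108.96,54.3666,462.8,215.9,224.8]])
r=np.hypot(D[:,4],D[:,5]); q2=np.radians(D[:,1]); q3=q2+np.radians(D[:,2])
A=[];b=[]
# unknown a,hh,L1,L2,o
for i in range(len(D)):
    A.append([1,0,np.sin(q2[i]),np.sin(q3[i]),np.cos(q3[i])]);b.append(r[i]); A.append([0,1,np.cos(q2[i]),np.cos(q3[i]),-np.sin(q3[i])]);b.append(D[i,6])
s,res,rk,sv=np.linalg.lstsq(np.array(A),np.array(b),rcond=None); print('a,h-Lt,L1,L2,o',s.round(1),res,rk,sv.round(2)); print((np.array(A)@s-b).round(1))
E
```

```text
L2 [[442.6 342.5  47.5]
 [560.8 338.3  47.5]
 [562.3 303.8  47.5]
 [441.4 308.   47.5]] [501.77923412 323.12125492  47.5       ]
L1 [array([440.6, 350. ,  47.5]), array([562.3, 363.3,  47.5]), array([438.8, 376.6,  47.5]), array([554.7, 392.5,  47.5])]
edge [array([486.7, 227.2,  45. ]), array([484.2, 298.9,  45. ])]
L1 w6 [[436.8 387.8  47.5]
 [555.3 399.8  47.5]
 [559.9 363.2  47.5]
 [440.8 352.4  47.5]] [498.18849628 375.80690131  47.5       ]
edge w6 [480.85321096 412.22525965  45.        ] [482.36205079 340.98096926  45.        ]
a,h-Lt,L1,L2,o [  0.9  28.2 562.6 483.1  75.4] [10.36885649] 5 [5.18 4.23 0.3  0.28 0.28]
[ 0.4  0.1  0.6  0.5  0.9 -0.5 -1.1 -0.  -2.4 -0.3  0.   0.1  0.3  0.1
  1.1 -0.1  0.2  0.1]
```

```bash
cat > ik.py <<'E'
# tool frames & IK estimate; frame(psi,tilt,s): z along azimuth psi, tilted down by tilt; s=+1 tool y up
from h import *
from scipy.spatial.transform import Rotation as R
def frame(psi,tilt,s=1):
    a,b=np.radians([psi,tilt]); z=np.array([np.cos(b)*np.cos(a),np.cos(b)*np.sin(a),-np.sin(b)]); y=s*np.array([np.sin(b)*np.cos(a),np.sin(b)*np.sin(a),np.cos(b)]); return np.c_[np.cross(y,z),y,z]
C=np.array([[0,-1,0],[1,0,0],[0,0,1.]])
def ik(p,Rt,Lt,a=.9,hl=28.2,L1=562.6,L2=483.1,o=75.4):
    w=np.array(p)-Lt*Rt[:,2]; j1=np.arctan2(w[1],w[0]); r=np.hypot(w[0],w[1])-a; z=w[2]-(hl+Lt)
    F=np.hypot(L2,o); g=np.arctan2(o,L2) # forearm vector angle = q3+g from vertical
    d=np.hypot(r,z); k=(L1**2+d*d-F*F)/(2*L1*d)
    if abs(k)>1: return None
    q2=np.arctan2(r,z)-np.arccos(k); e=np.arctan2(r-L1*np.sin(q2),z-L1*np.cos(q2)); q3=e-g-q2
    M=R.from_euler('ZY',[j1,q2+q3]).as_matrix().T@Rt@C.T
    e=R.from_matrix(M).as_euler('ZYZ',degrees=True)
    return np.round(np.r_[np.degrees([j1,q2,q3]),e],1)
def row(p,Rt):
    s=bot.state(); R0=np.array(s['eef_rot']); p0=np.array(s['ee_pos']); rv=R.from_matrix(R0.T@Rt).as_rotvec(); t=R0.T@(np.array(p)-p0)/1000
    print('at',p0.round(1),'q',np.round(s['joints'],1)); print(rv.round(3),t.round(4),'deg',np.degrees(np.linalg.norm(rv)).round(),'mm',round(np.linalg.norm(t)*1000))
E
python3 - <<'E'
from ik import *
s=bot.state(); print(np.round(s['joints'],1),[ik(s['ee_pos'],np.array(s['eef_rot']),L) for L in (200,270)])
for L in (200,250,300):
  for sg in (1,-1): print(L,sg,ik([458,372,46],frame(5.5,20,sg),L), ik([400,340,150],frame(5.5,20,sg),L),ik([458,372,46],frame(35,20,sg),L))
# Over-tin pose: tool along tin -y / +y, tilt 35
for psi in (98,-82):
  for sg in (1,-1): print(psi,sg,ik([584,-6+(-50 if psi>0 else 50),80],frame(psi,35,sg),250))
E
```

```text
[ 23.7  16.6 109.    0.   54.4  15.7] [array([ 25. ,  16.6, 109. ,   0. ,  54.3,  17. ]), array([ 25. ,  16.6, 109. ,   0. ,  54.3,  17. ])]
200 1 [  52.6   48.3  119.9 -129.    62.2  170.3] [  56.5   32.9  128.9 -121.9   59.3  163.5] [  41.    48.2 -235.  -173.7   63.2  179.2]
200 -1 [  52.6   48.3  119.9 -129.    62.2   -9.7] [  56.5   32.9  128.9 -121.9   59.3  -16.5] [  41.    48.2 -235.  -173.7   63.2   -0.8]
250 1 [  57.3   52.7 -237.7 -126.6   67.   175.7] [  62.4   37.6  131.9 -119.3   64.5  170.2] [  41.8   53.8 -231.  -173.3   72.8 -179.7]
250 -1 [  57.3   52.7 -237.7 -126.6   67.    -4.3] [  62.4   37.6  131.9 -119.3   64.5   -9.8] [  41.8   53.8 -231.  -173.3   72.8    0.3]
300 1 [  62.8   57.6 -236.1 -123.2   70.8 -178.7] [  69.1   43.1 -226.1 -115.4   68.7  177.2] [  42.8   60.9 -227.8 -172.6   83.  -178.2]
300 -1 [  62.8   57.6 -236.1 -123.2   70.8    1.3] [  69.1   43.1 -226.1 -115.4   68.7   -2.8] [  42.8   60.9 -227.8 -172.6   83.     1.8]
98 1 [ -22.9   48.8   92.8   45.7   79.1 -147.2]
98 -1 [-22.9  48.8  92.8  45.7  79.1  32.8]
-82 1 [ 24.   46.  100.7 -57.4  69.1 145.6]
-82 -1 [ 24.   46.  100.7 -57.4  69.1 -34.4]
```

```bash
cat >> ik.py <<'E'
def fk(q,Lt,a=.9,hl=28.2,L1=562.6,L2=483.1,o=75.4):
    j=np.radians(q); q23=j[1]+j[2]; r=a+L1*np.sin(j[1])+L2*np.sin(q23)+o*np.cos(q23); z=hl+Lt+L1*np.cos(j[1])+L2*np.cos(q23)-o*np.sin(q23)
    Rt=R.from_euler('ZYZYZ',[j[0],q23,j[3],j[4],j[5]]).as_matrix()@C
    return np.array([r*np.cos(j[0]),r*np.sin(j[0]),z])+Lt*Rt[:,2],Rt
def path(q1,Lt,n,k0=0,k1=None,tgt=None):
    s=bot.state(); q0=np.array(s['joints']); R0=np.array(s['eef_rot']); p0=np.array(s['ee_pos']); pm,Rm=fk(q0,Lt)
    print('fk err',(pm-p0).round(1),np.degrees(np.linalg.norm(R.from_matrix(Rm.T@R0).as_rotvec())).round(2),'q0',q0.round(1))
    for i in range(1,(k1 or n)+1):
        p,Rt=fk(q0+(np.array(q1)-q0)*i/n,Lt); rv=R.from_matrix(R0.T@Rt).as_rotvec(); t=R0.T@(p-pm)/1000
        print(' '.join('%.3f'%v for v in np.r_[rv,t]),'| world',p.round(),'zdir',Rt[:,2].round(2))
def up(q): # bring j4 into -75..255
    q=np.array(q,float); 
    for i,(lo,hi) in enumerate([(-172,172),(-52,121),(5,148),(-75,255),(6,154),(-145,145)]):
        while q[i]>hi: q[i]-=360
        while q[i]<lo: q[i]+=360
    return q
E
python3 - <<'E'
from ik import *
q=up(ik([400,350,190],frame(12,20,-1),250)); print(q); path(q,250,24,24)
E
```

```text
[ 60.5  30.9 133.6 234.2  60.3 -13.3]Traceback (most recent call last):
  File "<stdin>", line 2, in <module>
  File "ik.py", line 24, in path
    s=bot.state(); q0=np.array(s['joints']); R0=np.array(s['eef_rot']); p0=np.array(s['ee_pos']); pm,Rm=fk(q0,Lt)
                                                                                                        ~~^^^^^^^
  File "ik.py", line 21, in fk
    Rt=R.from_euler('ZYZYZ',[j[0],q23,j[3],j[4],j[5]]).as_matrix()@C
       ~~~~~~~~~~~~^^^^^^^^^^^^^^^^^^^^^^^^^^^^^^^^^^^
  File "scipy/spatial/transform/_rotation.pyx", line 1413, in scipy.spatial.transform._rotation.Rotation.from_euler
ValueError: Expected axis specification to be a non-empty string of upto 3 characters, got ZYZYZ
```

```bash
sed -i "s/Rt=R.from_euler('ZYZYZ',.*/Rt=(R.from_euler('ZY',[j[0],q23])*R.from_euler('ZYZ',[j[3],j[4],j[5]])).as_matrix()@C/" ik.py
python3 - <<'E'
from ik import *
q=up(ik([400,350,190],frame(12,20,-1),250)); print(q); path(q,250,24,24)
E
```

```text
[ 60.5  30.9 133.6 234.2  60.3 -13.3]
fk err [  5.2 -10.7   0.1] 0.0 q0 [ 23.7  16.6 109.    0.   54.4  15.7]
0.069 0.123 0.053 0.043 -0.024 0.009 | world [438. 244. 216.] zdir [-0.08  0.11 -0.99]
0.137 0.243 0.110 0.085 -0.047 0.013 | world [410. 283. 212.] zdir [-0.15  0.23 -0.96]
0.204 0.361 0.171 0.126 -0.067 0.013 | world [384. 320. 212.] zdir [-0.22  0.34 -0.92]
0.269 0.475 0.237 0.164 -0.085 0.008 | world [361. 356. 217.] zdir [-0.26  0.45 -0.86]
0.332 0.586 0.307 0.201 -0.099 0.001 | world [342. 390. 224.] zdir [-0.29  0.55 -0.78]
0.392 0.694 0.383 0.234 -0.110 -0.009 | world [327. 421. 234.] zdir [-0.31  0.64 -0.7 ]
0.447 0.798 0.464 0.263 -0.117 -0.021 | world [316. 450. 246.] zdir [-0.31  0.72 -0.62]
0.499 0.898 0.551 0.289 -0.121 -0.033 | world [309. 475. 258.] zdir [-0.29  0.8  -0.53]
0.544 0.994 0.643 0.312 -0.120 -0.045 | world [306. 497. 270.] zdir [-0.25  0.86 -0.44]
0.584 1.087 0.742 0.330 -0.117 -0.056 | world [307. 515. 281.] zdir [-0.19  0.91 -0.36]
0.617 1.174 0.846 0.343 -0.110 -0.066 | world [311. 530. 291.] zdir [-0.12  0.95 -0.29]
0.641 1.257 0.956 0.352 -0.
[... 413 characters left out ...]
0.621 1.589 1.579 0.333 -0.043 -0.068 | world [379. 529. 293.] zdir [ 0.47  0.88 -0.09]
0.583 1.637 1.714 0.316 -0.034 -0.058 | world [391. 513. 283.] zdir [ 0.57  0.81 -0.1 ]
0.531 1.678 1.852 0.296 -0.027 -0.045 | world [400. 494. 270.] zdir [ 0.66  0.74 -0.13]
0.466 1.712 1.990 0.272 -0.023 -0.031 | world [407. 472. 256.] zdir [ 0.74  0.65 -0.16]
0.387 1.738 2.128 0.246 -0.023 -0.015 | world [411. 445. 240.] zdir [ 0.81  0.55 -0.2 ]
0.293 1.756 2.264 0.217 -0.027 0.002 | world [412. 416. 223.] zdir [ 0.86  0.44 -0.25]
0.185 1.766 2.398 0.185 -0.035 0.019 | world [408. 384. 206.] zdir [ 0.9   0.32 -0.29]
0.061 1.768 2.527 0.153 -0.047 0.035 | world [400. 350. 190.] zdir [ 0.92  0.19 -0.34]
```

```bash
python3 -m creep '0.069 0.123 0.053 0.043 -0.024 0.009 0.2;0.137 0.243 0.110 0.085 -0.047 0.013 0.2;0.204 0.361 0.171 0.126 -0.067 0.013 0.2;0.269 0.475 0.237 0.164 -0.085 0.008 0.2;0.332 0.586 0.307 0.201 -0.099 0.001 0.2;0.392 0.694 0.383 0.234 -0.110 -0.009 0.2;0.447 0.798 0.464 0.263 -0.117 -0.021 0.2;0.447 0.798 0.464 0.263 -0.117 -0.021 0.2;0.447 0.798 0.464 0.263 -0.117 -0.021 0.2'
python3 - <<'E'
from ik import *
for L in (200,250,300): 
    s=bot.state(); pm,_=fk(s['joints'],L); print(L,(pm-s['ee_pos']).round(1))
q=up(ik([400,350,190],frame(12,20,-1),250)); path(q,250,17)
E
```

```text
clock: 24.72
ee_pos: [310.4, 460.3, 245.1]
eef_rot: [[0.457, 0.835, -0.308], [0.683, -0.107, 0.723], [0.57, -0.54, -0.619]]
contact_force: [-0.3, 0.1, -0.6]
grip_width: 17.0
grasp_force: 0.0
200 [ 32.4 -68.9 -31.2]
250 [ 17.  -32.7 -12.1]
300 [1.6 3.4 6.9]
fk err [ 17.  -32.7 -12.1] 0.0 q0 [ 31.4  21.9 116.7  67.4  57.3   4.4]
0.037 0.112 0.078 0.023 -0.015 0.014 | world [321. 455. 246.] zdir [-0.28  0.8  -0.53]
0.068 0.223 0.160 0.046 -0.026 0.024 | world [319. 479. 259.] zdir [-0.24  0.86 -0.45]
0.093 0.332 0.244 0.067 -0.034 0.030 | world [320. 499. 271.] zdir [-0.18  0.91 -0.37]
0.110 0.438 0.332 0.086 -0.038 0.034 | world [325. 515. 281.] zdir [-0.11  0.95 -0.29]
0.120 0.543 0.421 0.102 -0.037 0.035 | world [332. 526. 289.] zdir [-0.02  0.97 -0.23]
0.122 0.646 0.513 0.114 -0.033 0.034 | world [341. 534. 295.] zdir [ 0.07  0.98 -0.17]
0.115 0.747 0.605 0.123 -0.026 0.031 | world [352. 537. 298.] zdir [ 0.17  0.98 -0.13]
0.100 0.846 0.699 0.127 -0.016 0.026 | world [364. 535. 298.] zdir [ 0.28  0.96 -0.11]
0.076 0.943 0.793 0.127 -0.003 0.021 | world [376. 530. 294.] zdir [ 0.38  0.92 -0.09]
0.044 1.038 0.886 0.122 0.011 0.014 | world [388. 520. 288.] zdir [ 0.48  0.87 -0.1 ]
0.002 1.131 0.979 0.112 0.026 0.006 | world [398. 506. 279.] zdir [ 0.58  0.81 -0.11]
-0.049 1.222 1.070 0.097 0.041 -0.002 | world [406. 488. 267.] zdir [ 0.67  0.73 -0.13]
-0.108 1.311 1.159 0.077 0.056 -0.011 | world [412. 466. 253.] zdir [ 0.75  0.64 -0.16]
-0.177 1.398 1.245 0.052 0.069 -0.020 | world [415. 441. 238.] zdir [ 0.81  0.54 -0.2 ]
-0.254 1.483 1.328 0.024 0.080 -0.030 | world [414. 413. 222.] zdir [ 0.87  0.43 -0.25]
-0.340 1.566 1.407 -0.009 0.088 -0.041 | world [409. 383. 206.] zdir [ 0.9   0.32 -0.29]
-0.434 1.648 1.481 -0.044 0.093 -0.052 | world [400. 350. 190.] zdir [ 0.92  0.19 -0.34]
```

```bash
sed -i "s/j1=np.arctan2(w\[1\],w\[0\]); r=np.hypot(w\[0\],w\[1\])-a/rho=np.hypot(w[0],w[1]); j1=np.arctan2(w[1],w[0])-np.arcsin(12\/rho); r=np.sqrt(rho**2-144)-a/; s/return np.array(\[r\*np.cos(j\[0\]),r\*np.sin(j\[0\]),z\])/return np.array([r*np.cos(j[0])-12*np.sin(j[0]),r*np.sin(j[0])+12*np.cos(j[0]),z])/" ik.py
python3 - <<'E'
from ik import *
q=up(ik([395,352,170],frame(12,20,-1),282));print(q, up(ik([458,372,46],frame(12,20,-1),282)),up(ik([458,325,46],frame(10,20,-1),282))); path(q,282,17)
E
```

```text
[ 63.3  37.8 135.6 233.4  65.9  -5.7] [ 56.1  56.3 126.  223.5  71.7   1.7] [ 52.8  57.5 129.6 221.3  75.2   4.9]
fk err [0.9 0.7 0.1] 0.0 q0 [ 31.4  21.9 116.7  67.4  57.3   4.4]
0.047 0.105 0.091 0.023 -0.018 0.017 | world [302. 491. 257.] zdir [-0.29  0.8  -0.53]
0.088 0.208 0.185 0.045 -0.031 0.030 | world [296. 517. 269.] zdir [-0.26  0.86 -0.45]
0.121 0.309 0.282 0.066 -0.040 0.039 | world [296. 539. 280.] zdir [-0.21  0.91 -0.36]
0.145 0.409 0.381 0.084 -0.044 0.045 | world [299. 556. 289.] zdir [-0.14  0.95 -0.29]
0.161 0.507 0.481 0.100 -0.043 0.049 | world [306. 569. 295.] zdir [-0.06  0.97 -0.23]
0.167 0.604 0.582 0.112 -0.037 0.050 | world [316. 577. 298.] zdir [ 0.03  0.98 -0.18]
0.164 0.701 0.683 0.120 -0.027 0.049 | world [328. 581. 298.] zdir [ 0.13  0.98 -0.15]
0.150 0.796 0.783 0.123 -0.014 0.046 | world [341. 579. 294.] zdir [ 0.23  0.96 -0.13]
0.126 0.891 0.881 0.120 0.002 0.041 | world [355. 573. 287.] zdir [ 0.34  0.93 -0.12]
0.092 0.985 0.976 0.113 0.020 0.035 | world [369. 561. 277.] zdir [ 0.44  0.89 -0.13]
0.047 1.079 1.068 0.100 0.039 0.027 | world [381. 545. 264.] zdir [ 0.54  0.83 -0.14]
-0.009 1.173 1.154 0.081 0.058 0.018 | world [391. 523. 249.] zdir [ 0.64  0.75 -0.17]
-0.075 1.267 1.235 0.057 0.076 0.007 | world [399. 497. 232.] zdir [ 0.72  0.66 -0.2 ]
-0.151 1.361 1.310 0.029 0.093 -0.006 | world [404. 466. 215.] zdir [ 0.79  0.56 -0.24]
-0.237 1.455 1.376 -0.004 0.106 -0.021 | world [405. 431. 199.] zdir [ 0.85  0.45 -0.28]
-0.332 1.550 1.433 -0.040 0.116 -0.039 | world [402. 393. 183.] zdir [ 0.89  0.33 -0.31]
-0.436 1.645 1.481 -0.079 0.122 -0.058 | world [395. 352. 169.] zdir [ 0.92  0.2  -0.34]
```

```bash
python3 -m creep '0.047 0.105 0.091 0.023 -0.018 0.017 0.2;0.088 0.208 0.185 0.045 -0.031 0.030 0.2;0.121 0.309 0.282 0.066 -0.040 0.039 0.2;0.145 0.409 0.381 0.084 -0.044 0.045 0.2;0.161 0.507 0.481 0.100 -0.043 0.049 0.2;0.167 0.604 0.582 0.112 -0.037 0.050 0.2;0.164 0.701 0.683 0.120 -0.027 0.049 0.2;0.150 0.796 0.783 0.123 -0.014 0.046 0.2;0.126 0.891 0.881 0.120 0.002 0.041 0.2;0.092 0.985 0.976 0.113 0.020 0.035 0.2;0.047 1.079 1.068 0.100 0.039 0.027 0.2;-0.009 1.173 1.154 0.081 0.058 0.018 0.2;-0.075 1.267 1.235 0.057 0.076 0.007 0.2;-0.151 1.361 1.310 0.029 0.093 -0.006 0.2;-0.237 1.455 1.376 -0.004 0.106 -0.021 0.2;-0.332 1.550 1.433 -0.040 0.116 -0.039 0.2;-0.436 1.645 1.481 -0.079 0.122 -0.058 0.2;-0.436 1.645 1.481 -0.079 0.122 -0.058 0.2;-0.436 1.645 1.481 -0.079 0.122 -0.058 0.2'
python3 - <<'E'
from ik import *
s=bot.state(); print(np.round(s['joints'],1)); F=frame(12,20,-1)
row([390,352,100],F); row([458,371,50],F)
p,d,c=cap('wrist'); np.savez('w8.npz',p=p,d=d,T=c[3]); cv2.imwrite('pics/w8.png',p)
E
```

```text
clock: 27.1
ee_pos: [393.7, 352.8, 170.4]
eef_rot: [[0.209, -0.336, 0.918], [-0.978, -0.069, 0.197], [-0.003, -0.939, -0.343]]
contact_force: [0.5, 0.1, -0.6]
grip_width: 17.1
grasp_force: 0.0
[ 63.5  37.7 135.3 233.7  65.7  -5.8]
at [393.7 352.8 170.4] q [ 63.5  37.7 135.3 233.7  65.7  -5.8]
[ 0.001  0.002 -0.002] [0.0002 0.0675 0.0206] deg 0.0 mm 71
at [393.7 352.8 170.4] q [ 63.5  37.7 135.3 233.7  65.7  -5.8]
[ 0.001  0.002 -0.002] [-0.004   0.0903  0.104 ] deg 0.0 mm 138
```

View pics/w8.png

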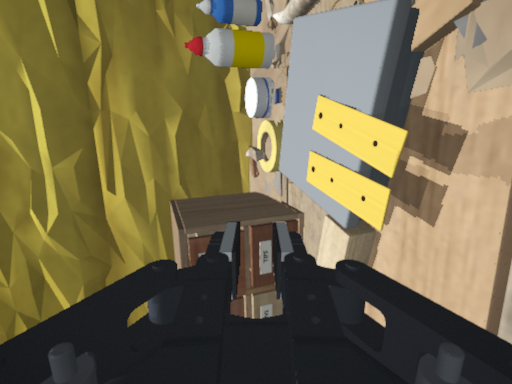

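The tool is now nearly level and facing the plate, with liner 1's overhanging end at (388,182)–(385,222). I'll go to a pre-grasp behind it with 15° tilt.

```bash
python3 - <<'E'
from ik import *
z=np.load('w8.npz'); c=(*info('wrist')[:3],z['T'])
print('L1 end',pt(c,388,182,47.5).round(1),pt(c,385,222,47.5).round(1),'L2 end',pt(c,403,135,47.5).round(1),pt(c,399,173,47.5).round(1),'edge',pt(c,352,225,45).round(1),pt(c,415,20,45).round(1))
F=frame(12,15,-1); row([399,359,62],F); print(up(ik([456,371,46],F,282)))
E
```

```text
L1 end [442.1 348.2  47.5] [433.7 378.5  47.5] L2 end [441.6 311.8  47.5] [435.2 337.8  47.5] edge [469.2 404.9  45. ] [461.4 241.7  45. ]
at [393.8 352.5 170.5] q [ 63.5  37.7 135.4 233.7  65.7  -5.8]
[ 0.089  0.001 -0.002] [-0.0049  0.0997  0.0433] deg 5.0 mm 109
[ 57.   59.8 125.5 224.2  78.8   3.9]
```

```bash
python3 -m creep '0.03 0 0 -0.002 0.03 0.013 0.35;0.06 0 0 -0.003 0.06 0.026 0.35;0.089 0 0 -0.005 0.085 0.037 0.35;0.089 0.001 -0.002 -0.005 0.0997 0.0433 0.35;0.089 0.001 -0.002 -0.005 0.0997 0.0433 0.35;0.089 0.001 -0.002 -0.005 0.0997 0.0433 0.35'; python3 - <<'E'
from ik import *
row([456,371,47],frame(12,15,-1))
E
```

```text
clock: 27.9
ee_pos: [398.6, 357.7, 62.1]
eef_rot: [[0.206, -0.254, 0.945], [-0.979, -0.054, 0.199], [0.0, -0.966, -0.259]]
contact_force: [-0.1, -1.0, -0.8]
grip_width: 29.9
grasp_force: 0.0
at [398.6 357.7  62.1] q [ 64.3  59.1 130.1 230.8  80.7   7.4]
[ 0.    -0.002 -0.   ] [-0.0012 -0.0007  0.0608] deg 0.0 mm 61
```

```bash
python3 -m creep '0 0 0 -0.001 0 0.02 0.35;0 0 0 -0.001 0 0.04 0.35;0 0 0 -0.001 -0.0007 0.055 0.35;0 0 0 -0.001 -0.0007 0.0608 0.35;0 0 0 -0.001 -0.0007 0.0608 0.35'; python3 -m creep '0 0 0 0 0 0 0.2;0 0 0 0 0 0 0;0 0 0 0 0 0 0;0 0 0 0 0 0 0;0 0 0 0 0 0 0;0 0 0 0 0 0 0' 25
```

```text
clock: 28.52
ee_pos: [455.9, 370.3, 46.7]
eef_rot: [[0.205, -0.254, 0.945], [-0.979, -0.054, 0.198], [0.001, -0.966, -0.26]]
contact_force: [0.1, -0.1, -0.1]
grip_width: 29.6
grasp_force: 0.0
clock: 29.28
ee_pos: [455.6, 370.7, 48.0]
eef_rot: [[0.206, -0.25, 0.946], [-0.978, -0.054, 0.199], [0.001, -0.967, -0.256]]
contact_force: [-2.5, -2.0, 7.0]
grip_width: 10.1
grasp_force: 23.4
```

```bash
python3 -m creep '0 0 0 0 -0.008 0 0;0 0 0 0 -0.016 0 0;0 0 0 0 -0.024 0 0;0 0 0 0 -0.03 0 0;0 0 0 0 -0.03 0 0' 60; python3 -m creep '0 0 0 0 -0.01 -0.01 0;0 0 0 0 -0.03 -0.02 0;0 0 0 0 -0.06 -0.03 0;0 0 0 0 -0.09 -0.04 0;0 0 0 0 -0.12 -0.05 0;0 0 0 0 -0.15 -0.06 0;0 0 0 0 -0.15 -0.06 0;0 0 0 0 -0.15 -0.06 0';python3 - <<'E'
from ik import *
p,d,c=cap('wrist'); np.savez('w9.npz',p=p,d=d,T=c[3]); cv2.imwrite('pics/w9.png',p)
E
```

```text
clock: 29.9
ee_pos: [463.1, 372.1, 75.2]
eef_rot: [[0.206, -0.255, 0.945], [-0.979, -0.055, 0.199], [0.002, -0.965, -0.261]]
contact_force: [-0.0, -0.3, -0.1]
grip_width: 1.6
grasp_force: 58.9
clock: 30.9
ee_pos: [444.3, 368.2, 235.1]
eef_rot: [[0.206, -0.255, 0.945], [-0.979, -0.055, 0.198], [0.002, -0.965, -0.261]]
contact_force: [0.0, 1.1, -1.1]
grip_width: 1.7
grasp_force: 59.0
```

View pics/w9.png

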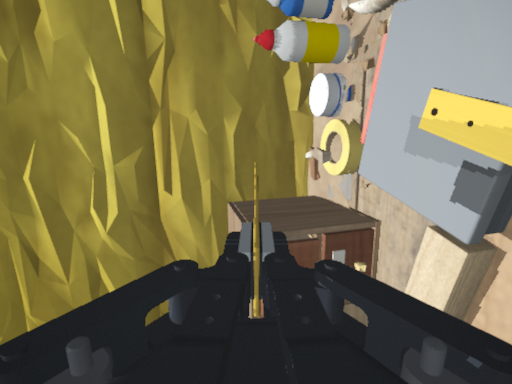

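The liner is held edge-on, flush with the pads, and spans (256,165)–(256,300). Now I'll plan the carry to the tin.

```bash
python3 - <<'E'
from ik import *
q=up(ik([585,-31,210],frame(104.5,35,-1),282));print(q,up(ik([585,-31,86],frame(104.5,35,-1),282))); path(q,282,24)
E
```

```text
[-22.6  40.6  89.   40.8  90.9  38. ] [-22.6  50.8  89.   41.1  83.2  31.2]
fk err [ 1.   1.9 -0.3] 0.0 q0 [ 58.4  31.1 131.8 231.5  63.6 -13.9]
0.065 -0.064 0.007 -0.014 -0.025 0.024 | world [472. 390. 252.] zdir [ 0.94  0.26 -0.2 ]
0.129 -0.129 0.010 -0.025 -0.050 0.047 | world [497. 407. 271.] zdir [ 0.94  0.33 -0.13]
0.192 -0.195 0.010 -0.034 -0.075 0.067 | world [520. 421. 289.] zdir [ 0.92  0.39 -0.07]
0.251 -0.261 0.005 -0.041 -0.098 0.084 | world [542. 432. 307.] zdir [ 0.89  0.45 -0.01]
0.307 -0.330 -0.004 -0.046 -0.120 0.100 | world [561. 441. 324.] zdir [0.86 0.51 0.05]
0.359 -0.399 -0.018 -0.048 -0.139 0.113 | world [578. 447. 339.] zdir [0.82 0.56 0.1 ]
0.405 -0.469 -0.037 -0.047 -0.156 0.124 | world [593. 450. 353.] zdir [0.77 0.62 0.14]
0.445 -0.540 -0.061 -0.045 -0.171 0.133 | world [605. 450. 364.] zdir [0.72 0.67 0.18]
0.478 -0.612 -0.089 -0.040 -0.182 0.140 | world [616. 447. 373.] zdir [0.66 0.72 0.2 ]
0.504 -0.684 -0.122 -0.032 -0.189 0.146 | world [625. 441. 379.] zdir [0.6  0.77 0.22]
0.520 -0.757 -0.159 -0.021 -0.193 0.150 | world [632. 431. 382.] zdir [0.53 0
[... 454 characters left out ...]
-0.437 0.108 -0.142 0.149 | world [645. 302. 333.] zdir [ 0.15  0.99 -0.02]
0.338 -1.229 -0.485 0.142 -0.124 0.144 | world [642. 266. 316.] zdir [ 0.09  0.99 -0.09]
0.264 -1.284 -0.530 0.180 -0.103 0.137 | world [638. 227. 298.] zdir [ 0.04  0.98 -0.17]
0.179 -1.334 -0.572 0.222 -0.081 0.128 | world [632. 183. 280.] zdir [-0.01  0.97 -0.26]
0.083 -1.378 -0.610 0.267 -0.058 0.115 | world [624. 135. 261.] zdir [-0.06  0.94 -0.34]
-0.024 -1.416 -0.641 0.315 -0.034 0.100 | world [614.  83. 242.] zdir [-0.11  0.9  -0.42]
-0.140 -1.447 -0.667 0.367 -0.011 0.081 | world [601.  28. 225.] zdir [-0.16  0.85 -0.5 ]
-0.266 -1.471 -0.685 0.421 0.011 0.059 | world [585. -31. 210.] zdir [-0.21  0.79 -0.57]
```

```bash
python3 -m creep '0.065 -0.064 0.007 -0.014 -0.025 0.024 0;0.129 -0.129 0.010 -0.025 -0.050 0.047 0;0.192 -0.195 0.010 -0.034 -0.075 0.067 0;0.251 -0.261 0.005 -0.041 -0.098 0.084 0;0.307 -0.330 -0.004 -0.046 -0.120 0.100 0;0.359 -0.399 -0.018 -0.048 -0.139 0.113 0;0.405 -0.469 -0.037 -0.047 -0.156 0.124 0;0.445 -0.540 -0.061 -0.045 -0.171 0.133 0;0.478 -0.612 -0.089 -0.040 -0.182 0.140 0;0.504 -0.684 -0.122 -0.032 -0.189 0.146 0;0.520 -0.757 -0.159 -0.021 -0.193 0.150 0;0.528 -0.829 -0.200 -0.008 -0.193 0.153 0;0.524 -0.901 -0.245 0.008 -0.190 0.155 0;0.510 -0.972 -0.291 0.028 -0.183 0.155 0;0.485 -1.040 -0.340 0.051 -0.173 0.154 0;0.448 -1.106 -0.389 0.078 -0.159 0.152 0;0.399 -1.169 -0.437 0.108 -0.142 0.149 0;0.338 -1.229 -0.485 0.142 -0.124 0.144 0;0.264 -1.284 -0.530 0.180 -0.103 0.137 0;0.179 -1.334 -0.572 0.222 -0.081 0.128 0'; python3 - <<'E'
from ik import *
q=up(ik([585,-31,190],frame(104.5,35,-1),282)); path(q,282,5)
E
```

```text
clock: 33.45
ee_pos: [631.1, 179.6, 277.9]
eef_rot: [[0.967, 0.254, -0.018], [0.082, -0.244, 0.966], [0.241, -0.936, -0.257]]
contact_force: [-0.4, 0.7, -1.5]
grip_width: 1.8
grasp_force: 59.1
fk err [ 0.8 -0.   0.2] 0.0 q0 [-9.4 39.2 96.  72.2 86.6 29.6]
-0.060 -0.054 0.020 -0.013 0.025 -0.031 | world [626. 142. 259.] zdir [-0.06  0.94 -0.33]
-0.123 -0.106 0.045 -0.028 0.051 -0.065 | world [618. 102. 241.] zdir [-0.09  0.92 -0.39]
-0.187 -0.157 0.075 -0.045 0.075 -0.101 | world [609.  60. 223.] zdir [-0.13  0.88 -0.46]
-0.253 -0.207 0.110 -0.064 0.099 -0.140 | world [598.  15. 206.] zdir [-0.17  0.84 -0.52]
-0.319 -0.256 0.149 -0.084 0.121 -0.180 | world [585. -31. 190.] zdir [-0.21  0.79 -0.57]
```

```bash
python3 -m creep '-0.060 -0.054 0.020 -0.013 0.025 -0.031 0;-0.123 -0.106 0.045 -0.028 0.051 -0.065 0;-0.187 -0.157 0.075 -0.045 0.075 -0.101 0;-0.253 -0.207 0.110 -0.064 0.099 -0.140 0;-0.319 -0.256 0.149 -0.084 0.121 -0.180 0;-0.319 -0.256 0.149 -0.084 0.121 -0.180 0;-0.319 -0.256 0.149 -0.084 0.121 -0.180 0'; python3 - <<'E'
from ik import *
row([585,-31,90],frame(104.5,35,-1))
p,d,c=cap('top'); np.savez('top4.npz',p=p,d=d); p,d,c=cap('scene'); cv2.imwrite('pics/s4.png',cv2.resize(p[100:240,180:360],None,fx=3,fy=3)); np.savez('s4.npz',p=p,d=d)
hsv=cv2.cvtColor(p,cv2.COLOR_BGR2HSV); W=cloud(c,d); m=(hsv[...,0]>20)&(hsv[...,0]<32)&(hsv[...,1]>130)&(hsv[...,2]>120)&(W[...,2]>90)&(W[...,0]<680)&(W[...,1]<150)&(W[...,1]>-150)
Q=W[m]; print(m.sum()); 
if len(Q): print(Q[np.argsort(Q[:,1])][::max(1,len(Q)//10)].round())
E
```

```text
clock: 34.33
ee_pos: [584.3, -28.6, 191.7]
eef_rot: [[0.969, 0.145, -0.201], [0.248, -0.551, 0.797], [0.005, -0.822, -0.57]]
contact_force: [-0.2, 0.1, -1.5]
grip_width: 2.0
grasp_force: 59.0
at [584.3 -28.6 191.7] q [-22.5  42.   89.4  41.2  89.5  36.7]
[-0.004 -0.005  0.002] [-0.0004  0.085   0.0559] deg 0.0 mm 102
46
[[568. -44. 201.]
 [565. -40. 197.]
 [571. -31. 192.]
 [575. -13. 181.]
 [580. -10. 180.]
 [562.  -4. 174.]
 [597.   9. 166.]
 [593.  17. 167.]
 [556.  40. 146.]
 [556.  45. 141.]
 [576.  47. 143.]
 [564.  56. 137.]]
```

The measured held liner runs from (568,−44,201) to about (565,56,137), about 119 mm long, so it fits as planned. I'll lower it, shifted slightly, then release.

```bash
python3 - <<'E'
from ik import *
row([589,-33,88],frame(104.5,35,-1))
E
python3 -m creep '0 0 0 0.004 0.03 0.02 0;0 0 0 0.004 0.05 0.03 0;0 0 0 0.004 0.07 0.044 0;0 0 0 0.004 0.087 0.0545 0;0 0 0 0.004 0.087 0.0545 0;0 0 0 0.004 0.087 0.0545 0'
```

```text
at [584.4 -28.  192.3] q [-22.5  41.9  89.4  41.2  89.5  36.7]
[-0.003 -0.004  0.004] [0.0026 0.089  0.0546] deg 0.0 mm 104
clock: 35.17
ee_pos: [590.9, -32.9, 90.9]
eef_rot: [[0.969, 0.148, -0.2], [0.248, -0.553, 0.796], [0.007, -0.82, -0.572]]
contact_force: [-0.7, -0.7, -1.3]
grip_width: 2.0
grasp_force: 58.9
```

```bash
python3 -m creep '0 0 0 0 0.002 0.0015 0;0 0 0 0 0.004 0.003 0;0 0 0 0 0.004 0.003 0;0 0 0 0 0.004 0.003 0.15;0 0 0 0 0.004 0.003 0.3;0 0 0 0 0.004 0.003 0.3;0 0 0 0 0.004 0.003 0.3'; python3 -m creep '0 0 0 0 0 -0.03 0.3;0 0 0 0 -0.02 -0.08 0.3;0 0 0 0 -0.06 -0.1 0.3;0 0 0 0 -0.1 -0.12 0.3;0 0 0 0 -0.1 -0.12 0.3;0 0 0 0 -0.1 -0.12 0.3'; python3 - <<'E'
from ik import *
def look(n):
    p,d,c=cap(n); hsv=cv2.cvtColor(p,cv2.COLOR_BGR2HSV); W=cloud(c,d)
    m=(hsv[...,0]>20)&(hsv[...,0]<32)&(hsv[...,1]>110)&(hsv[...,2]>90)&(W[...,0]<680)&(W[...,0]>480)&(W[...,1]<100)&(W[...,1]>-120)&(W[...,2]>-5)
    Q=W[m]; print(n,m.sum(),rect(c,m.astype(np.uint8),24.5) if m.any() else '', np.percentile(Q,[3,50,97],axis=0).round(1).tolist() if m.any() else '')
    np.savez('l_'+n,p=p,d=d)
look('top'); look('wrist')
E
```

```text
clock: 36.05
ee_pos: [590.6, -32.7, 85.5]
eef_rot: [[0.969, 0.148, -0.2], [0.248, -0.553, 0.795], [0.007, -0.82, -0.572]]
contact_force: [0.1, -1.2, -0.6]
grip_width: 25.6
grasp_force: 0.2
clock: 36.8
ee_pos: [599.5, -72.7, 235.8]
eef_rot: [[0.969, 0.147, -0.2], [0.248, -0.553, 0.795], [0.006, -0.82, -0.572]]
contact_force: [-0.3, -0.4, -0.6]
grip_width: 25.5
grasp_force: 0.0
top 275 [600.    2.  119.4  21.1 -80.1] [[585.0, -53.0, 3.5], [601.7, -1.8, 17.2], [618.7, 54.7, 29.5]]
wrist 3280 [604.6  -2.  129.7  30.9 -80. ] [[586.6, -58.6, 5.3], [605.1, -14.9, 17.5], [622.0, 53.1, 28.7]]
```

The liner came down beside the scale stack and is leaning. I'll fit its plane to get the tilt.

```bash
python3 - <<'E'
from h import *
z=np.load('l_wrist.npz'); c=info('wrist'); p=z['p']; W=cloud(c,z['d']); hsv=cv2.cvtColor(p,cv2.COLOR_BGR2HSV)
m=(hsv[...,0]>20)&(hsv[...,0]<32)&(hsv[...,1]>110)&(hsv[...,2]>90)&(W[...,0]<680)&(W[...,0]>480)&(W[...,1]<100)&(W[...,1]>-120)&(W[...,2]>-5)
Q=W[m]; cen=np.median(Q,0); u,s,v=np.linalg.svd(Q-cen,full_matrices=False); print(cen,v[2],np.degrees(np.arccos(abs(v[2][2]))))
cv2.imwrite('pics/lw.png',p)
E
```

```text
[604.95207538 -14.77443647  17.19276393] [-0.98221605 -0.18239604 -0.0445344 ] 87.44752276564957
```

View pics/lw.png

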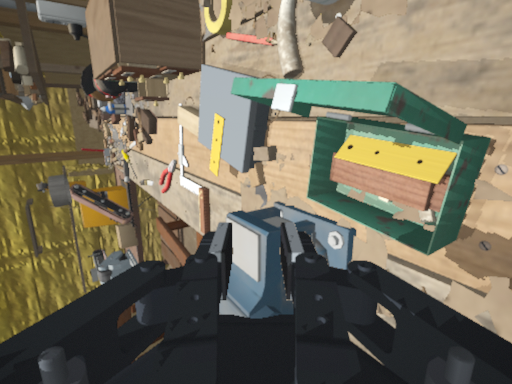

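```bash
cat > pl.py <<'E'
from h import *
from scipy.optimize import least_squares
def plane(n,z=None,s=slice(None)):
    p,d,c=cap(n); W=cloud(c,d); hsv=cv2.cvtColor(p,cv2.COLOR_BGR2HSV)
    m=(hsv[...,0]>20)&(hsv[...,0]<32)&(hsv[...,1]>130)&(hsv[...,2]>110)&(W[...,0]<680)&(W[...,0]>480)&(W[...,1]<80)&(W[...,1]>-90)&(W[...,2]>0)&(W[...,2]<70)
    m=cv2.erode(m.astype(np.uint8),np.ones((3,3)))>0
    Q=W[m]; T=(Q[:,:2]-[584.5,-6.6])@np.array([[.99,-.139],[.139,.99]])
    f=least_squares(lambda k:k[0]+k[1]*T[:,0]+k[2]*T[:,1]-Q[:,2],[20,0,0],loss='soft_l1',f_scale=1.5).x
    print(n,m.sum(),'tin xy 2..98%',np.percentile(T,[2,50,98],axis=0).round(1).tolist(),'slope',f.round(3),'tilt',np.degrees(np.arctan(np.hypot(f[1],f[2]))).round(1))
E
python3 -c "
from pl import *
plane('wrist');plane('top');plane('scene')"
```

```text
wrist 2691 tin xy 2..98% [[8.0, -54.0], [19.6, -10.9], [32.0, 57.0]] slope [ 3.5806e+01 -9.4700e-01 -3.2000e-02] tilt 43.5
top 65 tin xy 2..98% [[9.5, -42.0], [16.7, -13.1], [23.7, 55.8]] slope [ 3.4501e+01 -9.5500e-01 -1.4000e-02] tilt 43.7Traceback (most recent call last):
  File "<string>", line 3, in <module>
    plane('wrist');plane('top');plane('scene')
                                ~~~~~^^^^^^^^^
  File "pl.py", line 9, in plane
    print(n,m.sum(),'tin xy 2..98%',np.percentile(T,[2,50,98],axis=0).round(1).tolist(),'slope',f.round(3),'tilt',np.degrees(np.arctan(np.hypot(f[1],f[2]))).round(1))
                                    ~~~~~~~~~~~~~^^^^^^^^^^^^^^^^^^^^
    return _quantile_unchecked(
        a, q, axis, out, overwrite_input, method, keepdims, weights)
    return _ureduce(a,
                    func=_quantile_ureduce_func,
    ...<5 lines>...
                    overwrite_input=overwrite_input,
                    method=method)
    r = func(a, **kwargs)
    result = _quantile(arr,
                       quantiles=q,
    ...<2 lines>...
                       out=out,
                       weights=wgt)
    slices_having_nans = np.isnan(arr[-1, ...])
                                  ~~~^^^^^^^^^
IndexError: index -1 is out of bounds for axis 0 with size 0
```

The fit gives 43.5° (limit 43°), so this needs fixing. I'll press the liner's face outward and down with closed fingertips, tool tilted away from the lid.

```bash
cat >> ik.py <<'E'
O=np.array([584.5,-6.6,0]); ex=np.array([.99,.139,0]); ey=np.array([-.139,.99,0])
def tin(x,y,z): return O+x*ex+y*ey+[0,0,z]
def fr2(tilt,s=1): # tool z down, leaning toward tin +x; tool y = s*tin y
    b=np.radians(tilt); z=np.cos(b)*ex-np.sin(b)*np.array([0,0,1.]); y=s*ey; y=y/np.linalg.norm(y); x=np.cross(y,z); return np.c_[x,y,z]
E
python3 - <<'E'
from ik import *
for n,F in [('fr2+',fr2(75,1)),('fr2-',fr2(75,-1)),('f+',frame(8,75,1)),('f-',frame(8,75,-1))]: 
    print(n,ik(tin(15,0,120),F,282),ik(tin(22,0,30),F,282))
q=up(ik(tin(0,0,230),fr2(75,-1),282)); print(q); path(q,282,13)
E
```

```text
fr2+ [  -2.9   28.2  110.7    6.3   26.5 -106.2] [  -2.8   37.9  110.7    9.6   16.9 -109.5]
fr2- [ -2.9  28.2 110.7   6.3  26.5  73.8] [ -2.8  37.9 110.7   9.6  16.9  70.5]
f+ [ -2.9  28.2 110.7   6.3  26.5 -16.2] [ -2.8  37.9 110.7   9.6  16.9 -19.6]
f- [ -2.9  28.2 110.7   6.3  26.5 163.8] [ -2.8  37.9 110.7   9.6  16.9 160.4]
[ -3.2  17.1 109.    4.6  39.3  75.6]
fk err [ 0.3 -0.   0.2] 0.0 q0 [-25.3  40.8  84.3  39.5  95.6  39. ]
-0.088 -0.011 0.035 -0.001 0.001 0.014 | world [596. -63. 227.] zdir [-0.2   0.74 -0.64]
-0.175 -0.016 0.064 -0.003 0.002 0.025 | world [592. -55. 219.] zdir [-0.19  0.68 -0.71]
-0.263 -0.016 0.087 -0.005 0.003 0.035 | world [588. -48. 213.] zdir [-0.18  0.62 -0.76]
-0.349 -0.010 0.103 -0.007 0.004 0.043 | world [585. -43. 207.] zdir [-0.17  0.55 -0.82]
-0.434 0.002 0.114 -0.009 0.004 0.049 | world [582. -39. 204.] zdir [-0.14  0.48 -0.86]
-0.517 0.020 0.119 -0.010 0.004 0.053 | world [580. -35. 201.] zdir [-0.11  0.42 -0.9 ]
-0.597 0.044 0.117 -0.011 0.003 0.056 | world [578. -32. 200.] zdir [-0.08  0.35 -0.93]
-0.673 0.073 0.109 -0.011 0.001 0.058 | world [578. -29. 201.] zdir [-0.03  0.28 -0.96]
-0.744 0.107 0.094 -0.010 -0.003 0.059 | world [578. -26. 204.] zdir [ 0.01  0.22 -0.97]
-0.810 0.146 0.074 -0.008 -0.008 0.059 | world [579. -23. 208.] zdir [ 0.07  0.17 -0.98]
-0.871 0.190 0.048 -0.005 -0.015 0.059 | world [580. -19. 214.] zdir [ 0.13  0.11 -0.99]
-0.924 0.238 0.016 -0.002 -0.024 0.059 | world [582. -13. 221.] zdir [ 0.19  0.07 -0.98]
-0.971 0.289 -0.021 0.001 -0.035 0.059 | world [584.  -6. 230.] zdir [ 0.26  0.04 -0.97]
```

```bash
python3 -m creep '-0.088 -0.011 0.035 -0.001 0.001 0.014 0;-0.175 -0.016 0.064 -0.003 0.002 0.025 0;-0.263 -0.016 0.087 -0.005 0.003 0.035 0;-0.349 -0.010 0.103 -0.007 0.004 0.043 0;-0.434 0.002 0.114 -0.009 0.004 0.049 0;-0.517 0.020 0.119 -0.010 0.004 0.053 0;-0.597 0.044 0.117 -0.011 0.003 0.056 0;-0.673 0.073 0.109 -0.011 0.001 0.058 0;-0.744 0.107 0.094 -0.010 -0.003 0.059 0;-0.810 0.146 0.074 -0.008 -0.008 0.059 0;-0.871 0.190 0.048 -0.005 -0.015 0.059 0;-0.924 0.238 0.016 -0.002 -0.024 0.059 0;-0.971 0.289 -0.021 0.001 -0.035 0.059 0;-0.971 0.289 -0.021 0.001 -0.035 0.059 0;-0.971 0.289 -0.021 0.001 -0.035 0.059 0';python3 - <<'E'
from ik import *
F=fr2(75,-1); tip=tin(26,0,40); row(tip-20*F[:,2],F); s=bot.state(); print(s['contact_force'])
print('down/mm in tool',(F.T@[0,0,-1]).round(3))
E
```

```text
clock: 38.92
ee_pos: [583.8, -6.4, 230.7]
eef_rot: [[0.957, 0.139, 0.256], [0.134, -0.99, 0.036], [0.258, -0.0, -0.966]]
contact_force: [-0.7, 1.0, -0.4]
grip_width: -0.1
grasp_force: 0.0
at [583.8  -6.4 230.7] q [ -3.2  17.  108.9   4.5  39.4  75.7]
[-0.     0.001  0.   ] [-0.0235  0.0003  0.1711] deg 0.0 mm 173
[-0.68976585  1.04808521 -0.36152468]
down/mm in tool [-0.259  0.     0.966]
```

```bash
python3 -m creep '0 0 0 -0.008 0 0.05 0;0 0 0 -0.014 0 0.1 0;0 0 0 -0.02 0 0.14 0;0 0 0 -0.0235 0 0.171 0;0 0 0 -0.0235 0 0.171 0;0 0 0 -0.0235 0 0.171 0'; python3 -m creep '0 0 0 -0.0008 0 0.003 0;0 0 0 -0.0016 0 0.006 0;0 0 0 -0.0024 0 0.009 0;0 0 0 -0.0032 0 0.012 0;0 0 0 -0.004 0 0.015 0;0 0 0 -0.0048 0 0.018 0;0 0 0 -0.0048 0 0.018 0'
```

```text
clock: 39.67
ee_pos: [605.8, -3.8, 60.3]
eef_rot: [[0.956, 0.139, 0.257], [0.134, -0.99, 0.035], [0.26, 0.001, -0.966]]
contact_force: [0.4, -0.4, 0.4]
grip_width: -0.0
grasp_force: 0.0
clock: 40.55
ee_pos: [605.1, -3.3, 40.8]
eef_rot: [[0.956, 0.139, 0.257], [0.135, -0.99, 0.035], [0.259, 0.001, -0.966]]
contact_force: [-0.5, -0.3, 0.2]
grip_width: -0.2
grasp_force: 0.0
```

```bash
python3 -m creep '0 0 0 -0.0005 0 0.002 0;0 0 0 -0.001 0 0.004 0;0 0 0 -0.001 0 0.004 0'|egrep 'ee_pos|contact'; python3 -m creep '0 0 0 -0.0005 0 0.002 0;0 0 0 -0.001 0 0.004 0;0 0 0 -0.001 0 0.004 0'|egrep 'ee_pos|contact';  python3 -c "
from pl import *
plane('top')"
```

```text
ee_pos: [607.0, -3.4, 37.9]
contact_force: [3.7, 0.1, 4.8]
ee_pos: [609.4, -3.6, 35.3]
contact_force: [6.1, 0.3, 11.1]Traceback (most recent call last):
  File "<string>", line 3, in <module>
    plane('top')
    ~~~~~^^^^^^^
  File "pl.py", line 9, in plane
    print(n,m.sum(),'tin xy 2..98%',np.percentile(T,[2,50,98],axis=0).round(1).tolist(),'slope',f.round(3),'tilt',np.degrees(np.arctan(np.hypot(f[1],f[2]))).round(1))
                                    ~~~~~~~~~~~~~^^^^^^^^^^^^^^^^^^^^
    return _quantile_unchecked(
        a, q, axis, out, overwrite_input, method, keepdims, weights)
    return _ureduce(a,
                    func=_quantile_ureduce_func,
    ...<5 lines>...
                    overwrite_input=overwrite_input,
                    method=method)
    r = func(a, **kwargs)
    result = _quantile(arr,
                       quantiles=q,
    ...<2 lines>...
                       out=out,
                       weights=wgt)
    slices_having_nans = np.isnan(arr[-1, ...])
                                  ~~~^^^^^^^^^
IndexError: index -1 is out of bounds for axis 0 with size 0
```

```bash
for i in 1 2; do python3 -m creep '0 0 0 -0.0005 0 0.002 0;0 0 0 -0.001 0 0.004 0;0 0 0 -0.001 0 0.004 0;0 0 0 -0.001 0 0.004 0'|egrep 'ee_pos|contact'; done
```

```text
ee_pos: [611.8, -3.6, 32.7]
contact_force: [6.4, 1.7, 16.8]
ee_pos: [614.3, -3.8, 30.1]
contact_force: [9.5, 2.5, 22.1]
```

```bash
python3 -m creep '0 0 0 0.005 0 -0.02 0;0 0 0 0.01 0 -0.06 0;0 0 0 0.03 0 -0.12 0;0 0 0 0.04 0 -0.18 0;0 0 0 0.04 0 -0.18 0'; python3 -c "
from pl import *
plane('wrist')
p,d,c=cap('wrist'); cv2.imwrite('pics/w10.png',p); np.savez('w10.npz',p=p,d=d,T=c[3])
W=cloud(c,d); 
B=((W[...,:2]-[584.5,-6.6])@np.array([[.99,-.139],[.139,.99]]))
for y0 in (-30,-10,15,35):
    print(y0,[(x,np.median(W[...,2][(abs(B[...,0]-x)<1.5)&(abs(B[...,1]-y0)<4)]).round(1)) for x in range(-42,48,6)])
"
```

```text
clock: 42.98
ee_pos: [600.0, -4.5, 214.1]
eef_rot: [[0.954, 0.139, 0.266], [0.135, -0.99, 0.035], [0.268, 0.003, -0.963]]
contact_force: [0.1, -0.4, 0.2]
grip_width: 0.2
grasp_force: 0.0
wrist 1917 tin xy 2..98% [[5.4, -51.6], [18.0, 4.8], [29.2, 59.5]] slope [ 3.4156e+01 -9.4000e-01 -3.1000e-02] tilt 43.2
-30 [(-42, np.float64(nan)), (-36, np.float64(nan)), (-30, np.float64(nan)), (-24, np.float64(nan)), (-18, np.float64(nan)), (-12, np.float64(21.8)), (-6, np.float64(252.9)), (0, np.float64(246.2)), (6, np.float64(283.8)), (12, np.float64(259.3)), (18, np.float64(245.8)), (24, np.float64(12.7)), (30, np.float64(6.8)), (36, np.float64(1.8)), (42, np.float64(1.5))]
-10 [(-42, np.float64(nan)), (-36, np.float64(nan)), (-30, np.float64(nan)), (-24, np.float64(nan)), (-18, np.float64(nan)), (-12, np.float64(nan)), (-6, np.float64(nan)), (0, np.float64(nan)), (6, np.float64(287.5)), (12, np.float64(290.8)), (18, np.float64(249.2)), (24, np.float64(204.6)), (30, np.float64(6.1)), (36, np.float64(1.4)), (42, np.float64(1.1))]
15 [(-42, np.float64(nan)), (-36, np.float64(nan)), (-30, np.float64(nan)), (-24, np.float64(nan)), (-18, np.float64(nan)), (-12, np.float64(nan)), (-6, np.float64(nan)), (0, np.float64(21.9)), (6, np.float64(27.5)), (12, np.float64(291.3)), (18, np.float64(261.1)), (24, np.float64(203.2)), (30, np.float64(5.0)), (36, np.float64(1.7)), (42, np.float64(1.6))]
35 [(-42, np.float64(nan)), (-36, np.float64(nan)), (-30, np.float64(nan)), (-24, np.float64(21.7)), (-18, np.float64(21.9)), (-12, np.float64(21.8)), (-6, np.float64(255.5)), (0, np.float64(266.0)), (6, np.float64(264.7)), (12, np.float64(262.8)), (18, np.float64(245.9)), (24, np.float64(10.4)), (30, np.float64(4.6)), (36, np.float64(1.2)), (42, np.float64(1.7))]
  return _methods._mean(a, axis=axis, dtype=dtype,
  ret = ret.dtype.type(ret / rcount)
```

Floor friction holds the liner's lower edge at 43.2°. I'll press its upper edge flat onto the scales with vertical fingertips and drag it onto the stack.

```bash
python3 - <<'E'
from ik import *
row(tin(-2,3,55),fr2(90,-1)); print(ik(tin(-2,3,45),fr2(90,-1),282))
E
```

```text
at [597.2  -4.3 209.1] q [ -2.9  19.9 108.3   4.6  37.1  75.8]
[ 0.001 -0.263  0.   ] [-0.0544 -0.0026  0.1449] deg 15.0 mm 155
[ -1.6  37.8 104.4   0.   37.8  80.4]
```

```bash
python3 -m creep '0 -0.13 0 -0.03 -0.002 0.03 0;0 -0.263 0 -0.044 -0.0026 0.08 0;0 -0.263 0 -0.05 -0.0026 0.12 0;0 -0.263 0 -0.0544 -0.0026 0.1449 0;0 -0.263 0 -0.0544 -0.0026 0.1449 0;0 -0.263 0 -0.0544 -0.0026 0.1449 0' | egrep 'ee_pos|cont'; python3 -m creep '0 0 0 0 0 0.002 0;0 0 0 0 0 0.004 0;0 0 0 0 0 0.005 0;0 0 0 0 0 0.005 0' | egrep 'ee_pos|cont';python3 -m creep '0 0 0 0 0 0.002 0;0 0 0 0 0 0.003 0;0 0 0 0 0 0.003 0' | egrep 'ee_pos|cont'
```

```text
ee_pos: [581.9, -4.0, 54.4]
contact_force: [-0.6, -0.3, 0.4]
ee_pos: [582.5, -4.0, 50.1]
contact_force: [-0.7, -0.1, -0.0]
ee_pos: [582.7, -4.0, 46.8]
contact_force: [0.8, -0.1, 0.4]
```

```bash
for i in 1 2 3; do python3 -m creep '0 0 0 0 0 0.0015 0;0 0 0 0 0 0.0015 0;0 0 0 0 0 0.0015 0' | egrep 'ee_pos|cont'; done
```

```text
ee_pos: [582.6, -4.0, 45.5]
contact_force: [-0.1, -0.5, 0.5]
ee_pos: [582.1, -4.0, 43.6]
contact_force: [0.6, 0.2, -0.6]
ee_pos: [582.5, -4.0, 42.3]
contact_force: [-0.2, -0.4, -0.0]
```

```bash
python3 -m creep '0 0 0 0 0 -0.01 0;0 0 0 0.007 0 -0.012 0;0 0 0 0.007 0 -0.012 0;0 0 0 0.007 0 -0.009 0;0 0 0 0.007 0 -0.006 0;0 0 0 0.007 0 -0.006 0' | egrep 'ee_pos|cont'; for i in 1 2 3; do python3 -m creep '0 0 0 0 0 0.0015 0;0 0 0 0 0 0.0015 0;0 0 0 0 0 0.0015 0' | egrep 'ee_pos|cont'; done
```

```text
ee_pos: [588.9, -3.0, 47.8]
contact_force: [-0.7, 0.7, -0.2]
ee_pos: [589.4, -3.0, 46.9]
contact_force: [0.2, 0.8, -1.1]
ee_pos: [589.4, -3.0, 45.3]
contact_force: [0.2, 0.2, 0.4]
ee_pos: [589.7, -3.0, 44.0]
contact_force: [0.8, 0.2, 0.8]
```

```bash
for i in 1 2; do python3 -m creep '0 0 0 0 0 0.001 0;0 0 0 0 0 0.001 0;0 0 0 0 0 0.001 0' | egrep 'ee_pos|cont'; done; python3 -c "
from pl import *
for n in ('wrist','scene'):
  try: plane(n)
  except Exception as e: print(n,'none')"
```

```text
ee_pos: [590.1, -3.0, 43.3]
contact_force: [1.5, 0.4, 4.7]
ee_pos: [590.6, -2.9, 42.7]
contact_force: [1.2, 1.7, 8.4]
wrist 11465 tin xy 2..98% [[10.2, -52.1], [23.9, 4.1], [38.2, 60.6]] slope [ 3.0997e+01 -6.8600e-01 -2.2000e-02] tilt 34.5
scene none
```

Pressing there is working: the liner's lower edge slid outward and the tilt is now 34.5°. I'll press a little more, then check.

```bash
for i in 1 2 3; do python3 -m creep '0 0 0 0.001 0 0.001 0;0 0 0 0.002 0 0.002 0;0 0 0 0.002 0 0.002 0' | egrep 'ee_pos|cont'; done; python3 -m creep '0 0 0 0 0 -0.02 0;0 0 0 0 0 -0.06 0;0 0 0 -0.01 0 -0.12 0;0 0 0 -0.02 0 -0.16 0;0 0 0 -0.02 0 -0.16 0'| egrep 'ee_pos|cont'; python3 -c "
from pl import *
for n in ('wrist','top'):
  try: plane(n)
  except Exception as e: print(n,'none')"
```

```text
ee_pos: [591.1, -2.9, 40.7]
contact_force: [-4.2, -0.6, 15.4]
ee_pos: [591.6, -2.7, 40.6]
contact_force: [-15.3, -2.0, 40.1]
ee_pos: [592.1, -2.7, 40.4]
contact_force: [-24.4, -3.1, 63.7]
ee_pos: [576.5, -4.9, 198.7]
contact_force: [1.2, -0.4, -0.9]
wrist 3100 tin xy 2..98% [[10.4, -51.3], [25.6, 3.1], [41.7, 59.6]] slope [ 1.8695e+01 -3.2800e-01 -2.0000e-03] tilt 18.1
top 45 tin xy 2..98% [[14.9, 6.1], [21.6, 27.4], [32.8, 59.5]] slope [ 2.044e+01 -4.030e-01 -1.000e-02] tilt 22.0
```

The tilt is now 18° with the centre at about 26 mm, well within limits. I'll re-measure liner 2 from the top view and plan the reorientation for it.

```bash
python3 - <<'E'
from ik import *
p,d,c=cap('top'); hsv=cv2.cvtColor(p,cv2.COLOR_BGR2HSV); W=cloud(c,d); m=(hsv[...,0]>20)&(hsv[...,0]<32)&(hsv[...,1]>130)&(hsv[...,2]>150)&(W[...,2]>35)&(W[...,2]<60)&(W[...,1]>260)&(W[...,1]<420)&(W[...,0]<620)
print('L2',m.sum(),rect(c,m,47.5))
q=up(ik([390,318,190],frame(10,20,-1),282));print(q); path(q,282,28)
E
```

```text
L2 467 [498.3 324.5 112.5  33.1  -0.9]
[ 62.3  34.3 138.8 234.6  65.9  -6. ]
fk err [0.5 0.1 0.1] 0.0 q0 [-1.600e+00  2.420e+01  1.021e+02 -1.000e-01  5.380e+01  8.040e+01]
0.122 -0.016 -0.006 -0.009 -0.058 0.009 | world [559.  51. 185.] zdir [-0.04  0.12 -0.99]
0.241 -0.030 -0.009 -0.018 -0.114 0.014 | world [542. 106. 181.] zdir [-0.07  0.23 -0.97]
0.359 -0.041 -0.008 -0.028 -0.169 0.015 | world [524. 158. 180.] zdir [-0.09  0.34 -0.94]
0.473 -0.051 -0.002 -0.037 -0.220 0.012 | world [508. 208. 182.] zdir [-0.11  0.44 -0.89]
0.585 -0.057 0.009 -0.047 -0.269 0.007 | world [491. 255. 188.] zdir [-0.13  0.54 -0.83]
0.693 -0.060 0.025 -0.056 -0.314 -0.002 | world [477. 299. 196.] zdir [-0.14  0.63 -0.77]
0.796 -0.059 0.046 -0.063 -0.356 -0.012 | world [463. 339. 206.] zdir [-0.14  0.7  -0.7 ]
0.895 -0.055 0.074 -0.070 -0.393 -0.023 | world [451. 375. 218.] zdir [-0.13  0.77 -0.62]
0.988 -0.046 0.109 -0.075 -0.427 -0.035 | world [442. 408. 230.] zdir [-0.11  0.83 -0.55]
1.074 -0.033 0.149 -0.079 -0.457 -0.047 | world [434. 436. 242.] zdir [-0.08  0.88 -0.48]
1.154 -0.015 0.196 -0.081 -0
[... 873 characters left out ...]
2 0.890 -0.071 -0.516 -0.070 | world [433. 496. 265.] zdir [ 0.64  0.76 -0.15]
1.386 0.499 0.964 -0.074 -0.500 -0.060 | world [432. 480. 255.] zdir [ 0.7   0.69 -0.17]
1.340 0.568 1.035 -0.079 -0.480 -0.049 | world [430. 460. 243.] zdir [ 0.76  0.62 -0.2 ]
1.283 0.639 1.102 -0.086 -0.458 -0.037 | world [426. 437. 232.] zdir [ 0.81  0.54 -0.23]
1.216 0.712 1.165 -0.095 -0.433 -0.025 | world [421. 411. 220.] zdir [ 0.85  0.45 -0.26]
1.140 0.785 1.224 -0.107 -0.406 -0.014 | world [413. 382. 209.] zdir [ 0.89  0.36 -0.29]
1.055 0.858 1.277 -0.121 -0.376 -0.004 | world [403. 351. 199.] zdir [ 0.91  0.26 -0.32]
0.963 0.930 1.325 -0.138 -0.345 0.005 | world [390. 318. 190.] zdir [ 0.93  0.16 -0.34]
```

```bash
python3 -m creep '0.122 -0.016 -0.006 -0.009 -0.058 0.0 0.35;0.241 -0.030 -0.009 -0.018 -0.114 0.0 0.35;0.359 -0.041 -0.008 -0.028 -0.169 0.005 0.35;0.473 -0.051 -0.002 -0.037 -0.220 0.008 0.35;0.585 -0.057 0.009 -0.047 -0.269 0.007 0.35;0.693 -0.060 0.025 -0.056 -0.314 -0.002 0.35;0.796 -0.059 0.046 -0.063 -0.356 -0.012 0.35;0.895 -0.055 0.074 -0.070 -0.393 -0.023 0.35;0.988 -0.046 0.109 -0.075 -0.427 -0.035 0.35;1.074 -0.033 0.149 -0.079 -0.457 -0.047 0.35;1.154 -0.015 0.196 -0.081 -0.482 -0.059 0.35;1.226 0.008 0.248 -0.082 -0.503 -0.069 0.35;1.290 0.036 0.307 -0.082 -0.520 -0.078 0.35;1.344 0.069 0.370 -0.081 -0.533 -0.085 0.35;1.388 0.107 0.438 -0.079 -0.542 -0.090 0.35;1.422 0.150 0.509 -0.076 -0.546 -0.093 0.35;1.445 0.198 0.583 -0.074 -0.548 -0.093 0.35;1.456 0.250 0.660 -0.072 -0.545 -0.090 0.35;1.456 0.307 0.737 -0.071 -0.539 -0.086 0.35;1.444 0.368 0.814 -0.070 -0.529 -0.079 0.35'; python3 - <<'E'
from ik import *
q=up(ik([395,316,120],frame(10,15,-1),282)); path(q,282,11)
E
```

```text
clock: 52.95
ee_pos: [432.3, 508.7, 271.6]
eef_rot: [[0.774, -0.279, 0.568], [-0.584, 0.032, 0.811], [-0.245, -0.96, -0.138]]
contact_force: [-0.0, 0.3, 0.4]
grip_width: 29.9
grasp_force: 0.0
fk err [ 1.4  1.5 -0.2] 0.0 q0 [ 44.1  31.6 128.1 167.8  62.2  18.5]
0.004 0.059 0.029 0.008 0.016 -0.004 | world [433. 503. 255.] zdir [ 0.61  0.78 -0.15]
0.006 0.122 0.051 0.017 0.032 -0.009 | world [433. 493. 238.] zdir [ 0.66  0.73 -0.16]
0.006 0.188 0.066 0.028 0.049 -0.017 | world [432. 482. 220.] zdir [ 0.7   0.69 -0.18]
0.005 0.257 0.074 0.039 0.065 -0.027 | world [430. 468. 203.] zdir [ 0.75  0.64 -0.2 ]
0.003 0.328 0.074 0.050 0.081 -0.040 | world [428. 451. 187.] zdir [ 0.78  0.58 -0.22]
-0.001 0.401 0.067 0.062 0.096 -0.054 | world [424. 433. 171.] zdir [ 0.82  0.52 -0.24]
-0.004 0.476 0.053 0.075 0.110 -0.071 | world [420. 412. 157.] zdir [ 0.85  0.45 -0.25]
-0.009 0.551 0.030 0.087 0.123 -0.090 | world [415. 390. 145.] zdir [ 0.88  0.39 -0.26]
-0.013 0.627 0.001 0.099 0.134 -0.111 | world [409. 367. 134.] zdir [ 0.91  0.31 -0.27]
-0.016 0.703 -0.036 0.110 0.143 -0.134 | world [403. 342. 126.] zdir [ 0.93  0.24 -0.27]
-0.019 0.778 -0.081 0.121 0.149 -0.159 | world [395. 316. 121.] zdir [ 0.95  0.17 -0.26]
```

```bash
python3 -m creep '0.004 0.059 0.029 0.008 0.016 -0.004 0.35;0.006 0.122 0.051 0.017 0.032 -0.009 0.35;0.006 0.188 0.066 0.028 0.049 -0.017 0.35;0.005 0.257 0.074 0.039 0.065 -0.027 0.35;0.003 0.328 0.074 0.050 0.081 -0.040 0.35;-0.001 0.401 0.067 0.062 0.096 -0.054 0.35;-0.004 0.476 0.053 0.075 0.110 -0.071 0.35;-0.009 0.551 0.030 0.087 0.123 -0.090 0.35;-0.013 0.627 0.001 0.099 0.134 -0.111 0.35;-0.016 0.703 -0.036 0.110 0.143 -0.134 0.35;-0.019 0.778 -0.081 0.121 0.149 -0.159 0.35;-0.019 0.778 -0.081 0.121 0.149 -0.159 0.35;-0.019 0.778 -0.081 0.121 0.149 -0.159 0.35'; python3 - <<'E'
from ik import *
row([399,315,62],frame(10,15,-1)); row([456,325,47],frame(10,15,-1))
E
```

```text
clock: 54.58
ee_pos: [395.5, 315.6, 122.2]
eef_rot: [[0.178, -0.251, 0.951], [-0.984, -0.042, 0.173], [-0.003, -0.967, -0.255]]
contact_force: [0.4, -0.9, -0.0]
grip_width: 29.9
grasp_force: 0.0
at [395.5 315.6 122.2] q [ 62.2  51.5 136.6 230.6  80.3   6.7]
[-0.004  0.005 -0.002] [0.0014 0.0573 0.0186] deg 0.0 mm 60
at [395.5 315.6 122.2] q [ 62.2  51.5 136.6 230.6  80.3   6.7]
[-0.004  0.005 -0.002] [0.0017 0.0571 0.0784] deg 0.0 mm 97
```

```bash
python3 -m creep '0 0 0 0.001 0.03 0.01 0.35;0 0 0 0.0014 0.0573 0.0186 0.35;0 0 0 0.0014 0.0573 0.0186 0.35;0 0 0 0.0015 0.0573 0.04 0.35;0 0 0 0.0017 0.0572 0.06 0.35;0 0 0 0.0017 0.0571 0.0745 0.35;0 0 0 0.0017 0.0571 0.0784 0.35;0 0 0 0.0017 0.0571 0.0784 0.35'; python3 -m creep '0 0 0 0 0 0 0.2;0 0 0 0 0 0 0;0 0 0 0 0 0 0;0 0 0 0 0 0 0;0 0 0 0 0 0 0;0 0 0 0 0 0 0' 25
```

```text
clock: 55.58
ee_pos: [456.1, 324.2, 48.3]
eef_rot: [[0.176, -0.25, 0.952], [-0.984, -0.041, 0.171], [-0.004, -0.967, -0.253]]
contact_force: [-0.6, -0.4, -0.7]
grip_width: 30.0
grasp_force: 0.0
clock: 56.32
ee_pos: [456.0, 324.7, 49.3]
eef_rot: [[0.177, -0.246, 0.953], [-0.984, -0.041, 0.172], [-0.003, -0.968, -0.25]]
contact_force: [-3.3, 0.1, 7.5]
grip_width: 8.4
grasp_force: 23.7
```

```bash
python3 -m creep '0 0 0 0 -0.008 0 0;0 0 0 0 -0.016 0 0;0 0 0 0 -0.024 0 0;0 0 0 0 -0.03 0 0;0 0 0 0 -0.03 0 0' 60; python3 -m creep '0 0 0 0 -0.01 -0.01 0;0 0 0 0 -0.03 -0.02 0;0 0 0 0 -0.06 -0.03 0;0 0 0 0 -0.09 -0.04 0;0 0 0 0 -0.12 -0.05 0;0 0 0 0 -0.15 -0.06 0;0 0 0 0 -0.15 -0.06 0;0 0 0 0 -0.15 -0.06 0';python3 - <<'E'
from ik import *
T=frame(109,28,-1); g=tin(-12,-30,185); q=up(ik(g,T,282)); print(q,up(ik(tin(-12,-30,78),T,282))); path(q,282,24)
E
```

```text
clock: 56.95
ee_pos: [463.4, 325.6, 76.7]
eef_rot: [[0.176, -0.251, 0.952], [-0.984, -0.042, 0.171], [-0.003, -0.967, -0.254]]
contact_force: [-0.1, 0.0, -1.0]
grip_width: 1.3
grasp_force: 58.9
clock: 57.95
ee_pos: [443.6, 321.4, 236.6]
eef_rot: [[0.176, -0.251, 0.952], [-0.984, -0.042, 0.171], [-0.003, -0.967, -0.254]]
contact_force: [0.8, -0.2, -0.8]
grip_width: 2.0
grasp_force: 59.0
[-23.5  46.2  86.3  41.   97.1  33.2] [-23.5  55.2  85.3  40.6  91.   28. ]
fk err [ 1.2  1.9 -0.4] 0.0 q0 [ 55.2  30.4 135.9 228.5  65.9 -10.3]
0.062 -0.068 0.006 -0.018 -0.022 0.025 | world [471. 346. 251.] zdir [ 0.95  0.24 -0.19]
0.124 -0.136 0.009 -0.033 -0.044 0.048 | world [496. 366. 267.] zdir [ 0.94  0.31 -0.13]
0.184 -0.206 0.009 -0.046 -0.066 0.069 | world [519. 383. 283.] zdir [ 0.93  0.37 -0.07]
0.242 -0.276 0.005 -0.056 -0.087 0.087 | world [540. 397. 299.] zdir [ 0.9   0.43 -0.01]
0.297 -0.347 -0.003 -0.064 -0.107 0.104 | world [559. 408. 313.] zdir [0.87 0.5  0.05]
0.348 -0.420 -0.016 -0.069 -0.125 0.118 | world [576. 417. 327.] zdir [0.83 0.56 0.1 ]
0.395 -0.493 -0.033 -0.072 -0.140 0.
[... 840 characters left out ...]
.238 -0.399 0.071 -0.120 0.161 | world [641. 286. 312.] zdir [0.11 0.99 0.03]
0.383 -1.305 -0.443 0.104 -0.102 0.156 | world [637. 252. 295.] zdir [ 0.05  1.   -0.03]
0.318 -1.368 -0.486 0.141 -0.081 0.149 | world [632. 213. 276.] zdir [-0.02  0.99 -0.1 ]
0.241 -1.427 -0.525 0.182 -0.059 0.141 | world [626. 171. 257.] zdir [-0.07  0.98 -0.18]
0.153 -1.482 -0.561 0.227 -0.037 0.129 | world [617. 124. 238.] zdir [-0.13  0.96 -0.25]
0.054 -1.531 -0.591 0.274 -0.014 0.115 | world [606.  73. 219.] zdir [-0.18  0.93 -0.33]
-0.055 -1.573 -0.615 0.325 0.009 0.098 | world [593.  19. 202.] zdir [-0.24  0.88 -0.4 ]
-0.173 -1.609 -0.631 0.379 0.031 0.077 | world [577. -37. 185.] zdir [-0.29  0.84 -0.47]
```

```bash
python3 -m creep '0.062 -0.068 0.006 -0.018 -0.022 0.025 0;0.124 -0.136 0.009 -0.033 -0.044 0.048 0;0.184 -0.206 0.009 -0.046 -0.066 0.069 0;0.242 -0.276 0.005 -0.056 -0.087 0.087 0;0.297 -0.347 -0.003 -0.064 -0.107 0.104 0;0.348 -0.420 -0.016 -0.069 -0.125 0.118 0;0.395 -0.493 -0.033 -0.072 -0.140 0.130 0;0.437 -0.567 -0.054 -0.071 -0.153 0.140 0;0.472 -0.642 -0.079 -0.068 -0.163 0.148 0;0.500 -0.718 -0.109 -0.062 -0.169 0.155 0;0.520 -0.794 -0.143 -0.053 -0.172 0.160 0;0.532 -0.870 -0.180 -0.041 -0.172 0.163 0;0.534 -0.946 -0.221 -0.026 -0.168 0.165 0;0.526 -1.021 -0.263 -0.007 -0.161 0.166 0;0.507 -1.096 -0.308 0.015 -0.150 0.166 0;0.477 -1.168 -0.353 0.041 -0.137 0.164 0;0.436 -1.238 -0.399 0.071 -0.120 0.161 0;0.383 -1.305 -0.443 0.104 -0.102 0.156 0;0.318 -1.368 -0.486 0.141 -0.081 0.149 0;0.241 -1.427 -0.525 0.182 -0.059 0.141 0'; python3 - <<'E'
from ik import *
q=up(ik(tin(-8,-30,185),frame(109,28,-1),282)); path(q,282,5)
E
```

```text
clock: 60.45
ee_pos: [624.0, 167.7, 254.5]
eef_rot: [[0.964, 0.254, -0.076], [0.119, -0.155, 0.981], [0.237, -0.955, -0.18]]
contact_force: [-0.4, -0.0, -1.8]
grip_width: 1.8
grasp_force: 59.1
fk err [ 0.9 -0.1  0.2] 0.0 q0 [-10.6  43.8  94.5  71.9  92.1  26.1]
-0.050 -0.059 0.020 -0.014 0.018 -0.033 | world [619. 131. 240.] zdir [-0.12  0.96 -0.24]
-0.102 -0.116 0.046 -0.029 0.036 -0.068 | world [612.  92. 225.] zdir [-0.16  0.94 -0.3 ]
-0.158 -0.171 0.077 -0.045 0.054 -0.105 | world [603.  51. 211.] zdir [-0.21  0.91 -0.36]
-0.216 -0.224 0.114 -0.064 0.071 -0.144 | world [593.   8. 198.] zdir [-0.25  0.88 -0.42]
-0.275 -0.276 0.157 -0.084 0.087 -0.186 | world [581. -38. 185.] zdir [-0.29  0.83 -0.47]
```

```bash
python3 -m creep '-0.050 -0.059 0.020 -0.014 0.018 -0.033 0;-0.102 -0.116 0.046 -0.029 0.036 -0.068 0;-0.158 -0.171 0.077 -0.045 0.054 -0.105 0;-0.216 -0.224 0.114 -0.064 0.071 -0.144 0;-0.275 -0.276 0.157 -0.084 0.087 -0.186 0;-0.275 -0.276 0.157 -0.084 0.087 -0.186 0;-0.275 -0.276 0.157 -0.084 0.087 -0.186 0'; python3 - <<'E'
from ik import *
p,d,c=cap('scene'); W=cloud(c,d); hsv=cv2.cvtColor(p,cv2.COLOR_BGR2HSV)
m=(hsv[...,0]>20)&(hsv[...,0]<32)&(hsv[...,1]>130)&(hsv[...,2]>120)&(W[...,2]>90)&(W[...,0]<680)&(W[...,1]<150)&(W[...,1]>-150); Q=W[m]; T=(Q[:,:2]-O[:2])@np.array([[.99,-.139],[.139,.99]])
print(len(Q)); 
for lo in range(-60,90,15):
    k=(T[:,1]>=lo)&(T[:,1]<lo+15)
    if k.any(): print(lo,k.sum(),'x',T[k,0].min().round(1),T[k,0].max().round(1),'z',Q[k,2].min().round(),Q[k,2].max().round())
s=bot.state(); e=np.array(s['ee_pos'])-O; print('tcp tin',e@ex,e@ey,e[2]); row(tin(-6,-32,90),frame(109,28,-1))
p,d,c=cap('wrist'); np.savez('w11.npz',p=p,d=d,T=c[3])
hs=cv2.cvtColor(p,cv2.COLOR_BGR2HSV); W=cloud(c,d); B=(W[...,:2]-O[:2])@np.array([[.99,-.139],[.139,.99]])
m=(hs[...,0]<14)&(hs[...,1]>70)&(W[...,2]>5)&(W[...,2]<40)&(abs(B[...,0])<47)&(abs(B[...,1])<70); print('wood',m.sum(),np.percentile(np.c_[B[m],W[m][:,2]],[2,50,98],axis=0).round(1).tolist())
E
```

```text
clock: 61.32
ee_pos: [579.7, -36.1, 186.1]
eef_rot: [[0.947, 0.154, -0.283], [0.322, -0.441, 0.838], [0.004, -0.884, -0.467]]
contact_force: [0.1, -0.1, -0.6]
grip_width: 1.5
grasp_force: 59.0
26
-45 1 x -23.2 -23.2 z 193.0 193.0
-30 1 x -27.9 -27.9 z 184.0 184.0
-15 7 x -27.4 9.3 z 174.0 180.0
0 3 x -24.8 9.6 z 163.0 173.0
15 5 x -26.8 10.4 z 156.0 166.0
30 1 x -24.5 -24.5 z 152.0 152.0
45 4 x -9.6 12.9 z 144.0 146.0
60 2 x -7.1 1.1 z 137.0 141.0
tcp tin -8.775398495904021 -28.12994373196856 186.42214508713772
at [579.7 -35.7 186.4] q [-23.4  46.3  86.   41.4  97.1  33.3]
[-0.003 -0.005  0.003] [0.0016 0.0873 0.0412] deg 0.0 mm 97
wood 7271 [[-25.6, -57.6, 10.8], [-7.2, -15.9, 21.8], [9.3, 64.7, 23.3]]
```

The held liner spans tin x −27…+10 and the scale stack −25…+9, so they are aligned. I'll lower it with y shifted by −8 mm.

```bash
python3 - <<'E'
from ik import *
row(tin(-7,-36,80),frame(109,28,-1))
E
```

```text
at [579.8 -35.5 186.8] q [-23.3  46.2  86.   41.4  97.1  33.3]
[-0.002 -0.004  0.003] [-0.0004  0.0982  0.0427] deg 0.0 mm 107
```

```bash
python3 -m creep '0 0 0 0 0.03 0.013 0;0 0 0 0 0.06 0.026 0;0 0 0 0 0.08 0.035 0;0 0 0 0 0.09 0.039 0;0 0 0 0 0.0982 0.0427 0;0 0 0 0 0.0982 0.0427 0;0 0 0 0 0.0982 0.0427 0'; python3 -m creep '0 0 0 0 0.002 0.001 0;0 0 0 0 0.0035 0.0019 0;0 0 0 0 0.0035 0.0019 0'
```

```text
clock: 62.3
ee_pos: [584.0, -44.5, 81.6]
eef_rot: [[0.947, 0.158, -0.281], [0.323, -0.443, 0.837], [0.007, -0.883, -0.47]]
contact_force: [-0.1, -0.3, 0.2]
grip_width: 1.7
grasp_force: 59.0
clock: 62.68
ee_pos: [583.6, -44.3, 76.8]
eef_rot: [[0.947, 0.157, -0.282], [0.323, -0.443, 0.837], [0.006, -0.883, -0.469]]
contact_force: [0.0, -0.9, -0.5]
grip_width: 1.7
grasp_force: 59.0
```

```bash
python3 -m creep '0 0 0 0 0.002 0.001 0;0 0 0 0 0.0035 0.0019 0;0 0 0 0 0.0035 0.0019 0' | egrep 'ee_pos|cont'; python3 -m creep '0 0 0 0 0 0 0.1;0 0 0 0 0 0 0.2;0 0 0 0 0 0 0.25;0 0 0 0 0 0 0.25;0 0 0 0 0 0 0.25'; python3 -m creep '0 0 0 0 0 -0.03 0.25;0 0 0 0 -0.02 -0.08 0.25;0 0 0 0 -0.06 -0.1 0.25;0 0 0 0 -0.1 -0.12 0;0 0 0 0 -0.1 -0.12 0;0 0 0 0 -0.1 -0.12 0'| egrep 'ee_pos|cont'; python3 - <<'E'
from ik import *
p,d,c=cap('wrist'); np.savez('w12.npz',p=p,d=d,T=c[3]); cv2.imwrite('pics/w12.png',p)
hs=cv2.cvtColor(p,cv2.COLOR_BGR2HSV); W=cloud(c,d); B=(W[...,:2]-O[:2])@np.array([[.99,-.139],[.139,.99]])
m=(hs[...,0]>20)&(hs[...,0]<32)&(hs[...,1]>120)&(hs[...,2]>90)&(abs(B[...,0])<50)&(abs(B[...,1])<75)&(W[...,2]<80)
for y0 in (-40,-20,0,20,40): print(y0,[(x,W[...,2][m&(abs(B[...,0]-x)<2)&(abs(B[...,1]-y0)<5)].mean().round(1)) for x in range(-45,48,5) if (m&(abs(B[...,0]-x)<2)&(abs(B[...,1]-y0)<5)).sum()>3])
print('y range',np.percentile(B[m][:,1],[1,99]))
E
```

```text
ee_pos: [583.5, -44.2, 72.7]
contact_force: [0.7, 0.3, -0.5]
clock: 63.68
ee_pos: [585.0, -45.0, 76.2]
eef_rot: [[0.947, 0.16, -0.28], [0.322, -0.441, 0.838], [0.01, -0.883, -0.469]]
contact_force: [0.7, -4.6, 15.5]
grip_width: 21.6
grasp_force: 5.0
ee_pos: [601.5, -100.3, 217.3]
contact_force: [-1.3, 0.5, 0.0]
-40 [(-15, np.float64(24.0)), (-10, np.float64(24.5)), (-5, np.float64(24.5)), (0, np.float64(24.5)), (5, np.float64(24.5)), (10, np.float64(24.3)), (15, np.float64(24.5)), (20, np.float64(17.6)), (25, np.float64(10.9)), (30, np.float64(9.3)), (35, np.float64(7.5)), (40, np.float64(6.3))]
-20 [(-15, np.float64(24.3)), (-10, np.float64(24.5)), (-5, np.float64(24.5)), (0, np.float64(24.5)), (5, np.float64(24.3)), (10, np.float64(24.6)), (15, np.float64(24.5)), (20, np.float64(16.8)), (25, np.float64(10.8)), (30, np.float64(9.2)), (35, np.float64(7.5)), (40, np.float64(5.9))]
0 [(-15, np.float64(24.2)), (-10, np.float64(24.6)), (-5, np.float64(24.5)), (0, np.float64(24.4)), (5, np.float64(24.7)), (10, np.float64(24.4)), (15, np.float64(24.0)), (20, np.float64(16.0)), (25, np.float64(10.7)), (30, np.float64(9.4)), (35, np.float64(7.6)), (40, np.float64(6.0))]
20 [(-15, np.float64(24.5)), (-10, np.float64(24.7)), (-5, np.float64(24.5)), (0, np.float64(24.3)), (5, np.float64(24.4)), (10, np.float64(24.6)), (15, np.float64(23.8)), (20, np.float64(15.0)), (25, np.float64(11.0)), (30, np.float64(9.3)), (35, np.float64(7.5)), (40, np.float64(5.8))]
40 [(-15, np.float64(24.5)), (-10, np.float64(24.5)), (-5, np.float64(24.5)), (0, np.float64(24.7)), (5, np.float64(24.6)), (10, np.float64(24.4)), (15, np.float64(21.6)), (20, np.float64(14.1)), (25, np.float64(10.8)), (30, np.float64(9.2)), (35, np.float64(7.6)), (40, np.float64(5.8))]
y range [-55.88902157  59.25221492]
```

View pics/w12.png

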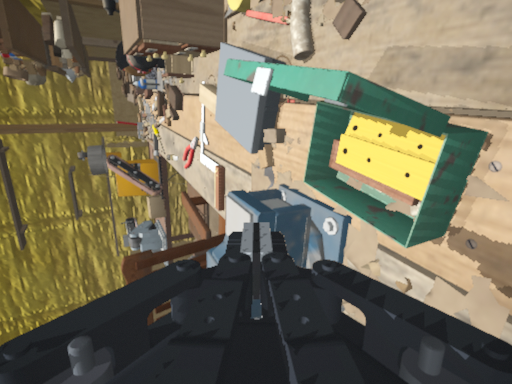

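All four pieces are in: liner 2 lies flat on the scales (top at 24.5), and liner 1 lies beside them at about 18°. Next is the lid: check the space behind it and plan the move over.

```bash
python3 - <<'E'
from ik import *
p,d,c=cap('top'); W=cloud(c,d); B=(W[...,:2]-O[:2])@np.array([[.99,-.139],[.139,.99]]); Z=W[...,2]
z0=np.load('top0.npz'); W0=cloud(info('top'),z0['d']); B0=(W0[...,:2]-O[:2])@np.array([[.99,-.139],[.139,.99]])
k=(B0[...,0]>92)&(B0[...,0]<150)&(abs(B0[...,1])<60)&(W0[...,2]<400); print('behind lid max z',np.percentile(W0[...,2][k],[50,99]))
k=(B0[...,0]>45)&(B0[...,0]<110)&(abs(B0[...,1])<70)&(W0[...,2]>140)&(W0[...,2]<300); print('lid top',np.percentile(np.c_[B0[k],W0[...,2][k]],[2,50,98],axis=0).round(1).tolist())
q=up(ik(tin(112,0,270),fr2(90,-1),282)); print(q,up(ik(tin(112,0,155),fr2(90,-1),282))); path(q,282,13)
E
```

```text
behind lid max z [-0.71569735  5.44766764]
lid top [[65.0, -67.7, 142.7], [76.4, 1.0, 168.8], [84.6, 67.2, 174.6]]
[-0.2 29.1 82.7  0.  68.2 81.8] [-0.2 36.1 87.1  0.  56.8 81.8]
fk err [ 0.3 -0.1  0.2] 0.0 q0 [-27.2  47.1  78.9  39.3 103.8  35.2]
-0.084 -0.037 0.044 0.006 -0.001 0.010 | world [604. -89. 213.] zdir [-0.31  0.78 -0.54]
-0.170 -0.066 0.084 0.013 -0.003 0.019 | world [608. -79. 210.] zdir [-0.32  0.73 -0.61]
-0.258 -0.088 0.119 0.019 -0.005 0.026 | world [611. -70. 208.] zdir [-0.33  0.66 -0.67]
-0.347 -0.103 0.148 0.026 -0.007 0.032 | world [616. -62. 208.] zdir [-0.33  0.6  -0.73]
-0.436 -0.110 0.173 0.034 -0.010 0.036 | world [622. -54. 209.] zdir [-0.33  0.53 -0.78]
-0.526 -0.109 0.192 0.042 -0.014 0.040 | world [628. -47. 211.] zdir [-0.31  0.46 -0.83]
-0.614 -0.101 0.206 0.051 -0.019 0.041 | world [635. -41. 214.] zdir [-0.29  0.38 -0.88]
-0.701 -0.085 0.214 0.061 -0.025 0.042 | world [643. -34. 219.] zdir [-0.26  0.31 -0.91]
-0.785 -0.062 0.217 0.072 -0.033 0.043 | world [653. -27. 226.] zdir [-0.22  0.24 -0.94]
-0.866 -0.032 0.214 0.084 -0.042 0.042 | world [662. -19. 234.] zdir [-0.18  0.17 -0.97]
-0.942 0.005 0.206 0.097 -0.053 0.042 | world [673. -11. 245.] zdir [-0.12  0.11 -0.99]
-1.014 0.049 0.192 0.110 -0.066 0.041 | world [684.  -1. 257.] zdir [-0.06  0.05 -1.  ]
-1.081 0.098 0.173 0.124 -0.082 0.040 | world [695.  10. 270.] zdir [-0. -0. -1.]
```

```bash
python3 -m creep '0 0 0 0 -0.022 -0.012 0;0 0 0 0 -0.044 -0.0235 0;0 0 0 0 -0.044 -0.0235 0;0 0 0 0 -0.044 -0.0235 0' | egrep ee_pos; python3 -m creep '-0.084 -0.037 0.044 0.006 -0.001 0.010 0;-0.170 -0.066 0.084 0.013 -0.003 0.019 0;-0.258 -0.088 0.119 0.019 -0.005 0.026 0;-0.347 -0.103 0.148 0.026 -0.007 0.032 0;-0.436 -0.110 0.173 0.034 -0.010 0.036 0;-0.526 -0.109 0.192 0.042 -0.014 0.040 0;-0.614 -0.101 0.206 0.051 -0.019 0.041 0;-0.701 -0.085 0.214 0.061 -0.025 0.042 0;-0.785 -0.062 0.217 0.072 -0.033 0.043 0;-0.866 -0.032 0.214 0.084 -0.042 0.042 0;-0.942 0.005 0.206 0.097 -0.053 0.042 0;-1.014 0.049 0.192 0.110 -0.066 0.041 0;-1.081 0.098 0.173 0.124 -0.082 0.040 0;-1.081 0.098 0.173 0.124 -0.082 0.040 0;-1.081 0.098 0.173 0.124 -0.082 0.040 0'; python3 - <<'E'
from ik import *
row(tin(114,0,157),fr2(90,-1))
E
```

```text
ee_pos: [601.5, -100.6, 267.9]
clock: 66.9
ee_pos: [694.0, 8.8, 320.7]
eef_rot: [[0.99, 0.139, -0.001], [0.139, -0.99, -0.001], [-0.001, 0.0, -1.0]]
contact_force: [0.0, 0.9, -0.9]
grip_width: -0.2
grasp_force: 0.0
at [694.    8.8 320.7] q [-0.2 26.6 80.1 -0.  73.4 81.8]
[ 0.     0.001 -0.   ] [ 0.0036 -0.      0.1637] deg 0.0 mm 164
```

```bash
python3 -m creep '0 0 0 0.0036 0 0.05 0;0 0 0 0.0036 0 0.1 0;0 0 0 0.0036 0 0.14 0;0 0 0 0.0036 0 0.1637 0;0 0 0 0.0036 0 0.1637 0;0 0 0 0.0036 0 0.1637 0'|egrep 'ee_pos|cont'; python3 -m creep '0 0 0 -0.006 0 0 0;0 0 0 -0.012 0 0 0;0 0 0 -0.017 0 0.001 0;0 0 0 -0.022 0 0.002 0;0 0 0 -0.027 0 0 0;0 0 0 -0.032 0 -0.002 0;0 0 0 -0.037 0 -0.004 0;0 0 0 -0.042 0 -0.006 0;0 0 0 -0.047 0 -0.007 0;0 0 0 -0.052 0 -0.0075 0;0 0 0 -0.057 0 -0.008 0;0 0 0 -0.057 0 -0.008 0'; python3 - <<'E'
from ik import *
p,d,c=cap('scene'); hs=cv2.cvtColor(p,cv2.COLOR_BGR2HSV); W=cloud(c,d); B=(W[...,:2]-O[:2])@np.array([[.99,-.139],[.139,.99]])
m=(hs[...,0]>60)&(hs[...,0]<95)&(hs[...,1]>70)&(W[...,2]>80)&(W[...,2]<250)&(abs(B[...,1])<85)&(abs(B[...,0])<110); print(m.sum(),np.percentile(np.c_[B[m],W[m][:,2]],[2,50,98],axis=0).round(1).tolist())
E
```

```text
ee_pos: [699.0, 8.8, 158.6]
contact_force: [-0.4, -0.9, -0.2]
clock: 69.15
ee_pos: [641.7, 1.5, 166.0]
eef_rot: [[0.99, 0.139, 0.002], [0.139, -0.99, -0.001], [0.001, 0.002, -1.0]]
contact_force: [0.3, -0.0, -1.0]
grip_width: 0.0
grasp_force: 0.0
359 [[28.9, -78.6, 82.2], [47.3, -1.7, 123.2], [59.4, 79.7, 170.0]]
```

```bash
python3 -m creep '0 0 0 -0.005 0 0 0;0 0 0 -0.01 0 0.001 0;0 0 0 -0.015 0 0.001 0;0 0 0 -0.02 0 0.002 0;0 0 0 -0.025 0 0.003 0;0 0 0 -0.03 0 0.005 0;0 0 0 -0.035 0 0.007 0;0 0 0 -0.04 0 0.009 0;0 0 0 -0.045 0 0.011 0;0 0 0 -0.049 0 0.014 0;0 0 0 -0.053 0 0.017 0;0 0 0 -0.057 0 0.021 0;0 0 0 -0.061 0 0.025 0;0 0 0 -0.064 0 0.028 0;0 0 0 -0.064 0 0.028 0'; cat > lid.py <<'E'
from ik import *
p,d,c=cap('scene'); hs=cv2.cvtColor(p,cv2.COLOR_BGR2HSV); W=cloud(c,d); B=(W[...,:2]-O[:2])@np.array([[.99,-.139],[.139,.99]])
m=(hs[...,0]>60)&(hs[...,0]<95)&(hs[...,1]>70)&(W[...,2]>66)&(W[...,2]<250)&(abs(B[...,1])<70)&(abs(B[...,0])<75)
x,z=B[m][:,0],W[m][:,2]; print(m.sum(),np.percentile(np.c_[x,z],[2,50,98],axis=0).round(1).tolist())
f=np.polyfit(x,z,1); print('slope angle',np.arctan(-f[0]),'z at x=0',f[1])
E
python3 lid.py
```

```text
clock: 71.08
ee_pos: [578.4, -7.4, 137.5]
eef_rot: [[0.99, 0.139, 0.001], [0.139, -0.99, -0.001], [0.001, 0.001, -1.0]]
contact_force: [0.3, -0.4, 0.1]
grip_width: 0.2
grasp_force: 0.0
67 [[-38.4, 113.6], [-34.4, 120.6], [-30.6, 126.5]]
slope angle -0.7998429370971012 z at x=0 155.70441820971163
```

```bash
python3 -m creep '0 0 0 0 0 -0.01 0;0 0 0 0 0 -0.02 0;0 0 0 0 0 -0.02 0;0 0 0 0 0 -0.02 0;0 0 0 0 0 -0.02 0;0 0 0 0 0 -0.02 0;0 0 0 0 0 -0.02 0;0 0 0 0 0 -0.02 0;0 0 0 0 0 -0.02 0;0 0 0 0 0 -0.02 0;0 0 0 0 0 -0.02 0;0 0 0 0 0 -0.02 0;0 0 0 0 0 -0.02 0;0 0 0 0 0 -0.02 0;0 0 0 0 0 -0.02 0;0 0 0 0 0 -0.02 0;0 0 0 0 0 -0.02 0;0 0 0 0 0 -0.02 0;0 0 0 0 0 -0.02 0;0 0 0 0 0 -0.02 0'|egrep 'clock|cont'; python3 lid.py
```

```text
clock: 73.62
contact_force: [0.0, -0.4, -0.5]
34 [[-49.7, 82.9], [-47.0, 90.6], [-43.8, 97.4]]
slope angle 0.2399029896521185 z at x=0 78.84204560871133
```

Sinking on its own; I'll wait further.

```bash
python3 -m creep '0 0 0 0 0 0 0;0 0 0 0 0 0 0;0 0 0 0 0 0 0;0 0 0 0 0 0 0;0 0 0 0 0 0 0;0 0 0 0 0 0 0;0 0 0 0 0 0 0;0 0 0 0 0 0 0;0 0 0 0 0 0 0;0 0 0 0 0 0 0;0 0 0 0 0 0 0;0 0 0 0 0 0 0;0 0 0 0 0 0 0;0 0 0 0 0 0 0;0 0 0 0 0 0 0;0 0 0 0 0 0 0;0 0 0 0 0 0 0;0 0 0 0 0 0 0;0 0 0 0 0 0 0;0 0 0 0 0 0 0'|egrep 'clock|cont'; python3 lid.py; python3 - <<'E'
from ik import *
row(tin(-35,0,98),fr2(90,-1))
E
```

```text
clock: 76.18
contact_force: [0.6, 0.1, 0.4]
2 [[-50.2, 66.1], [-50.1, 66.8], [-50.1, 67.4]]
slope angle -1.4807619536591743 z at x=0 622.1676155485893
at [578.8  -7.4 157.9] q [-1.90e+00  2.73e+01  1.03e+02 -1.00e-01  4.96e+01  8.02e+01]
[ 0.002 -0.002 -0.   ] [-0.0293 -0.0001  0.0598] deg 0.0 mm 67
```

```bash
python3 -m creep '0 0 0 -0.029 0 0.03 0;0 0 0 -0.029 0 0.05 0;0 0 0 -0.029 0 0.06 0;0 0 0 -0.029 0 0.063 0;0 0 0 -0.029 0 0.064 0;0 0 0 -0.029 0 0.064 0'|egrep 'ee_pos|cont'; for i in 1 2; do python3 -m creep '0 0 0 0 0 0.001 0;0 0 0 0 0 0.0015 0;0 0 0 0 0 0.0015 0'|egrep 'ee_pos|cont'; done
```

```text
ee_pos: [550.7, -11.5, 94.4]
contact_force: [-1.0, -0.2, -0.3]
ee_pos: [550.2, -11.5, 92.4]
contact_force: [0.2, 0.6, -0.9]
ee_pos: [550.3, -11.5, 91.4]
contact_force: [-1.8, -0.6, 7.6]
```

The tip touches the lid at z ≈ 72, which is where the shut lid's top should be. I'll back away, verify and hand in.

```bash
python3 -m creep '0 0 0 0 0 -0.03 0;0 0 0 0 0 -0.09 0;0 0 0 -0.03 0 -0.15 0;0 0 0 -0.09 0 -0.2 0;0 0 0 -0.09 0 -0.2 0;0 0 0 -0.09 0 -0.2 0;0 0 0 -0.09 0 -0.2 0;0 0 0 -0.09 0 -0.2 0;0 0 0 -0.09 0 -0.2 0;0 0 0 -0.09 0 -0.2 0'|egrep 'ee_pos|cont|clock'; python3 - <<'E'
from ik import *
p,d,c=cap('wrist'); W=cloud(c,d); B=(W[...,:2]-O[:2])@np.array([[.99,-.139],[.139,.99]])
k=(abs(B[...,0])<45)&(abs(B[...,1])<60)&(W[...,2]>40)&(W[...,2]<130); print(k.sum()); f=np.polyfit(B[k][:,0],W[k][:,2],1); print('lid slope',-f[0],'z',f[1])
E
```

```text
clock: 78.97
ee_pos: [460.8, -23.7, 290.2]
contact_force: [0.8, -1.4, 0.2]
9693
lid slope -0.00010761583099693108 z 72.35038806974993
```

The lid is flat at z = 72.4 with zero slope, so it is fully shut.

```bash
python3 -c "
from bench import bot
print(bot.close_job())"
```

```text
the job is handed in; nothing more can be done
None
```

Job handed in at about 79 s: both liners and both scales are in the tin (one liner leaning at about 18°, inside the limit), the lid is fully shut, and the robot was nowhere near the block or pencil, though I didn't re-measure them.

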